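Set the knives of a strap slitter with a gauge block

TASK

Set up the bench-top strap slitter for equal strips. The adjustable gauge in the tray (the one with a jaw plate on rods and a lock screw) is already locked to today's width: start at the clamped knife holder beside the split collar, put the gauge over the bar against it and slide the middle holder up until the gauge is nipped snug between the two; then step the gauge along and set the last holder to the middle one in the same way. Feel your way gently, so that nothing is rammed and the holder already set is not shifted; finally stand the gauge upright in its tray again and leave everything else undisturbed.

Things in the scene. Friction and masses are not known exactly. Their poses are not given: they have to be found in the camera images.
- bar_mid (a point): middle of the flat top face of the slitter's bright steel guide bar (24 mm wide, 30 mm tall, 358 mm free between the grey side frames, its top 200 mm above the bench). y runs along the bar, from the drive housing and clamped holder to the free end; x across it; z up. The machine is fixed to the bench. The side frames rise 12 mm above the bar's top.
- knife_a_mid (a point): centre of the upper block of the clamped holder, beside the split collar; it does not move. All three dark steel holders are alike: upper block 50 mm across the bar (x), 30 mm along it (y), 35 mm tall, standing on the bar's top; on it a black knob 24 mm wide, 10 mm tall; jaws beside the bar reach 32 mm below its top; below hangs a disc knife. Axes as bar_mid.
- knife_b_mid (a point): centre of the upper block of the middle holder. Its clamp is slack: it slides along the bar with a steady drag of about 6 N, stays where it is left, and cannot tilt, turn or lift. It starts 55 to 85 mm (face to face) from the clamped one. Axes as bar_mid. The gauge slides on the bar with 1 to 3 N.
- knife_c_mid (a point): centre of the upper block of the last holder, nearest the bar's free end; it slides like the middle one, with the same drag of about 6 N. It starts 60 to 115 mm (face to face) from the middle one. Axes as bar_mid.
- gauge_mid (a point): centre of the adjustable gauge's  aluminium saddle block on two legs, 54 mm long (x; grip it so), 30 mm wide (y), 60 mm tall, a screw 16 mm wide, 9 mm tall on top. A 6 mm jaw plate stands off its +y face on rods, locked; overall width (body's -y face to jaw's outer face) 36 to 50 mm. A slot along y underneath, 30 mm wide, 26 mm high, fits astride the bar, this point then 4 mm above bar_mid.
- gauge_25_mid (a point): centre of a plain solid saddle gauge, 54 mm (x) by 25 mm (y), 60 mm tall; not needed.
- gauge_55_mid (a point): centre of a plain solid saddle gauge, 54 mm (x) by 55 mm (y), 60 mm tall; not needed.
- tray: low plywood tray fixed on the bench, 150 mm (x) by 275 mm (y), walls 6 mm thick and 16 mm high, inner floor 6 mm above its underside; origin at the centre of its underside. Three gauges stand side by side on its floor, about 85 mm apart along y, in any order.
- mallet_head (a point): centre of the head of a wooden mallet lying on the bench (head 100 mm long, 64 mm thick; handle 200 mm); leave it alone.
- wax_tin_mid (a point): centre of a round steel tin, 80 mm wide, 55 mm tall, on the bench; leave it alone.
Not all that is in view belongs to the job. What is shaped like the part that bears gauge_mid but green or turquoise is not meant.

How it is judged (in metres and radians):
On the way, in this order (a step that is already met when the one before it is completed fails the run):
1. the gauge nipped between the clamped and the middle holder (contact force between gauge and knife_a above 1 N and contact force between gauge and knife_b above 1 N), for 0.05 s.
2. the gauge nipped between the middle and the last holder (contact force between gauge and knife_b above 1 N and contact force between gauge and knife_c above 1 N), for 0.05 s.
At the end, for the whole second after the job is handed in: The two gaps between neighbouring holders are equal within about 1.5 mm, as the gauge left them (checked in 1 mm steps of the holders' spacing, with 1.2 mm to spare either way), and the gauge stands upright, flat on the tray's floor, released and at rest (((y of knife_b_mid in the frame of knife_a_mid between 0.065 and 0.066 m and y of knife_c_mid in the frame of knife_b_mid between 0.0638 and 0.0672 m) or (y of knife_b_mid in the frame of knife_a_mid between 0.066 and 0.067 m and y of knife_c_mid in the frame of knife_b_mid between 0.0648 and 0.0682 m) or (y of knife_b_mid in the frame of knife_a_mid between 0.067 and 0.068 m and y of knife_c_mid in the frame of knife_b_mid between 0.0658 and 0.0692 m) or (y of knife_b_mid in the frame of knife_a_mid between 0.068 and 0.069 m and y of knife_c_mid in the frame of knife_b_mid between 0.0668 and 0.0702 m) or (y of knife_b_mid in the frame of knife_a_mid between 0.069 and 0.07 m and y of knife_c_mid in the frame of knife_b_mid between 0.0678 and 0.0712 m) or (y of knife_b_mid in the frame of knife_a_mid between 0.07 and 0.071 m and y of knife_c_mid in the frame of knife_b_mid between 0.0688 and 0.0722 m) or (y of knife_b_mid in the frame of knife_a_mid between 0.071 and 0.072 m and y of knife_c_mid in the frame of knife_b_mid between 0.0698 and 0.0732 m) or (y of knife_b_mid in the frame of knife_a_mid between 0.072 and 0.073 m and y of knife_c_mid in the frame of knife_b_mid between 0.0708 and 0.0742 m) or (y of knife_b_mid in the frame of knife_a_mid between 0.073 and 0.074 m and y of knife_c_mid in the frame of knife_b_mid between 0.0718 and 0.0752 m) or (y of knife_b_mid in the frame of knife_a_mid between 0.074 and 0.075 m and y of knife_c_mid in the frame of knife_b_mid between 0.0728 and 0.0762 m) or (y of knife_b_mid in the frame of knife_a_mid between 0.075 and 0.076 m and y of knife_c_mid in the frame of knife_b_mid between 0.0738 and 0.0772 m) or (y of knife_b_mid in the frame of knife_a_mid between 0.076 and 0.077 m and y of knife_c_mid in the frame of knife_b_mid between 0.0748 and 0.0782 m) or (y of knife_b_mid in the frame of knife_a_mid between 0.077 and 0.078 m and y of knife_c_mid in the frame of knife_b_mid between 0.0758 and 0.0792 m) or (y of knife_b_mid in the frame of knife_a_mid between 0.078 and 0.079 m and y of knife_c_mid in the frame of knife_b_mid between 0.0768 and 0.0802 m) or (y of knife_b_mid in the frame of knife_a_mid between 0.079 and 0.08 m and y of knife_c_mid in the frame of knife_b_mid between 0.0778 and 0.0812 m) or (y of knife_b_mid in the frame of knife_a_mid between 0.08 and 0.081 m and y of knife_c_mid in the frame of knife_b_mid between 0.0788 and 0.0822 m)) and x of gauge_mid in the frame of tray between -0.065 and 0.065 m and y of gauge_mid in the frame of tray between -0.13 and 0.13 m and z of gauge_mid in the frame of tray between 0.033 and 0.039 m and angle between gauge_mid's own z axis and vertical below 0.08 rad and linear speed of gauge below 0.01 m/s); the robot touches nothing.
It fails at once if the gauge rammed against a holder with more than 30 N (contact force between gauge and knife_a above 30 N or contact force between gauge and knife_b above 30 N or contact force between gauge and knife_c above 30 N).
It fails at once if another gauge, the mallet or the tin moved by more than 20 mm (distance of any of gauge_25_mid, gauge_55_mid, mallet_head, wax_tin_mid from where it was at the start of the episode above 0.02 m).
It also fails if it takes over 72 s, if anything falls off the work surface, if the arm or the gripper's body presses on something with over 40 N, if the wrist force passes 120 N, or if a joint passes its speed limit or range.

ROBOT

A 7-joint arm with a two-finger parallel gripper is mounted at the origin on the work surface. World frame = base frame: x ahead of the robot, y to its left, z up, the work surface at z = 0. Lengths are in m, angles in degrees, forces in N, time in s.
With the tool pointing down it reaches from about 0.4 to 0.925 m from the base axis. Payload 5.6 kg.
Tool frame: the origin (TCP) lies midway between the tips of the shut fingers; the grasp point (between the pads) lies 19 mm behind it (grip_point_offset is the distance from the TCP to the grasp point, in m); z points along the fingers, y is the direction in which the jaws open and shut (so a half turn about z gives the same grasp; the last joint's range is limited). The gripper opens to 85 mm and grips with 20 to 120 N. Pads are 22 mm wide; open, the fingers measure 114 mm over their backs; the gripper's body (76 mm by 85 mm) begins 54 mm behind the grasp point. The pads swing forward as they close: fully open they stand 13 mm farther back than shut.
Start: joints at [70.302, 26.786, -0.665, 91.828, 0.344, 61.387, -3.226], TCP at [0.193, -0.621, 0.231] pointing down, gripper open.
Joint ranges: [-144.91, 144.91], [-17.63, 115.5], [-89.93, 88.59], [15.96, 139.68], [-74.01, 254.01], [8.47, 105.57], [-167.45, 167.45]. Speed limits (degrees/s): [147.25, 147.25, 180, 180, 180, 180, 180].

INTERFACE

Orientations are given as [roll, pitch, yaw] about the fixed x, y, z axes, in that order (R = Rz(yaw) Ry(pitch) Rx(roll)).
In Python, from bench import state, capture, job_done, grip_point_offset gives the robot as it stands.
- The arm moves only by the tool arm_command, never from a script. Its argument "motion" is a list of rows, each an object of numbers: "x", "y", "z": the shift along the tool's x, y, z normalised to -1 to 1, where 1 is 200 mm; "rx", "ry", "rz": the turn, a rotation vector about the tool's x, y, z normalised to -1 to 1, where 1 is 0.5 rad; "jaw": the gripper command: -1 is shut, 1 is fully open, values between are in proportion. In form: [{"x": .., "y": .., "z": .., "rx": .., "ry": .., "rz": .., "jaw": ..}, ...]. A call has 1 to 5 rows; each row shifts and turns the commanded pose from where the row before left it, along the tool's axes as they then stand; what a row does not reach is not made up. A row lasts 1/10 s, in which the tool goes at most 50 mm and 8.59 degrees, less where a joint would pass 70% of its speed; a pose out of reach is approached as far as the arm can. A call with a number of a shift or a turn outside -1 to 1 is refused whole. A call with a gripper value outside its range is refused whole. The fingers move at their own pace and stop on an object; "newtons" is the grip in N (left out, the last holds). Time passes only in rows, so rows that do not move let the fingers close. It gives the time, the measured TCP pose, the force and the opening at its end, in the units of the state.
- state(): the state, without advancing time (a new reading comes with each control period).
- capture(name): name is "scene" or "top"; returns a dict with "pixels" (480x640x3 uint8, blue, green, red), "depth" (480x640 float32, m along the optical axis (not along the pixel's ray), 0 where there is no reading), "camera_matrix" (3x3 intrinsics, pixels), "rvec" (rotation vector, rad) and "tvec" (3), from world to camera coordinates, as OpenCV has them. Camera axes: x right, y down, z forward; pixel columns grow to the right and rows downward; lengths in m; the calibration is good to about 2 mm. A picture is of the moment at which its call begins.
- job_done(): hands the job in, once; it reports no verdict.
The state is a dict: "clock": time; "joint_pos": joint angles; "dq": joint speeds; "effort": joint torques, N m; "tcp_pos": TCP position; "ee_rot": TCP orientation; "ft_force": force on the tool from outside, world axes, zero at the start; "torque": the same for the moment, N m; "opening": finger opening in m.
Only numpy, scipy, OpenCV 4.12 (cv2) and the standard library are available. Lean on these libraries where they do the work, as an engineer would, in place of code of your own. Each camera call takes 0.05 s, during which the arm holds its last target.

## Working session

There is one attempt and no reset: what is moved stays moved. The work goes in short steps, Python scripts to look and compute and a tool call to move; the robot and the scene stay as the last step left them, time stands still between calls to the robot, and variables do not carry over. Pictures are saved under pics/ and viewed, and the job is handed in when it is done.

Besides the shell and the picture viewer there is one more tool, called in YAML: its name, and indented under it one key for each argument. arm_command: Moves the arm, as the interface text tells. Its arguments: {"type":"object","properties":{"motion":{"type":"array"},"newtons":{"type":"number"}},"required":["motion"]}

```bash
mkdir -p pics; ls; python3 - <<'E'
from bench import state, capture, grip_point_offset
import cv2,numpy as np
print(grip_point_offset, state())
for n in("scene","top"):
    c=capture(n); cv2.imwrite(f"pics/{n}0.png",c["pixels"]); np.savez(f"{n}0.npz",**c)
    R=cv2.Rodrigues(c["rvec"])[0]; print(n,c["camera_matrix"],R,-R.T@np.ravel(c["tvec"]))
E
```

```text
pics
0.0187 {'clock': 0.0, 'joint_pos': array([70.30342   , 26.83713459, -0.66559939, 91.8818095 ,  0.34409009,
       61.38577996, -3.22692685]), 'dq': array([ 0.04615951, -0.07890307,  0.08891748,  0.08888994,  0.03872386,
        0.01388377,  0.08906153]), 'effort': array([-8.40752964e-04, -5.32382512e+01,  2.09863018e-02, -2.51304299e+01,
        1.13275117e-02,  7.82874995e-03,  1.59839459e-05]), 'tcp_pos': array([ 0.19234058, -0.62030101,  0.23031906]), 'ee_rot': array([-1.79897500e+02,  7.06554408e-03,  1.72289047e+01]), 'ft_force': array([-1.09996485,  0.22593246,  0.28564137]), 'torque': array([-0.02512837,  0.06229277,  0.00387936]), 'opening': 0.08531104363910755}
scene [[521.81755375   0.         327.82115826]
 [  0.         521.81755375 235.94099539]
 [  0.           0.           1.        ]] [[ 0.84444333  0.53515642  0.02287063]
 [ 0.34946293 -0.51806664 -0.78069367]
 [-0.40594472  0.66724401 -0.62449525]] [ 0.94827418 -0.57809789  0.8192175 ]
top [[586.98044215   0.         329.5616811 ]
 [  0.         586.98044215 248.29658508]
 [  0.           0.           1.        ]] [[-0.01968652 -0.99980265  0.00266595]
 [-0.9733984   0.01855768 -0.22836632]
 [ 0.22827178 -0.00709076 -0.97357163]] [0.26746735 0.11614173 1.36279499]
```

View pics/scene0.png

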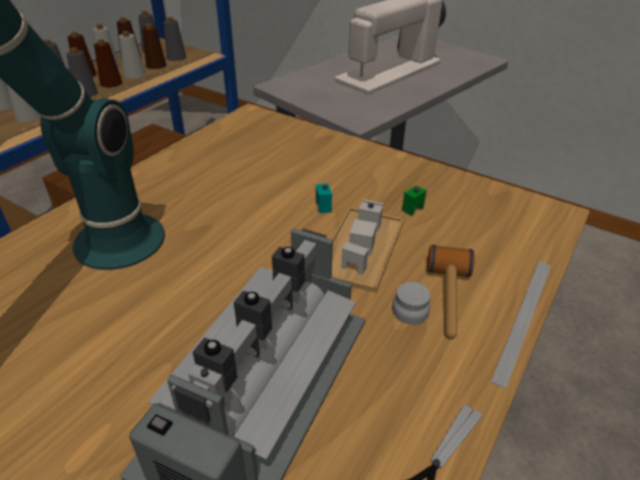

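View pics/top0.png

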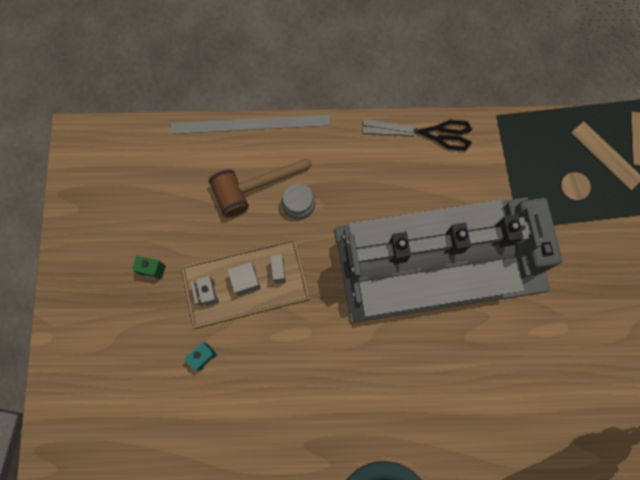

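The top view shows the adjustable gauge at about (203,290) in the tray. The holders are at (513,228) clamped, (460,237) middle and (402,246) last. The tray is about (183–307, 243–326). Next I measure these from enlarged crops.

```bash
cat > h.py <<'E'
import numpy as np,cv2
def load(f): return dict(np.load(f))
def xyz(c):
    d=c["depth"]; K=c["camera_matrix"]; R=cv2.Rodrigues(c["rvec"])[0]; t=np.ravel(c["tvec"])
    v,u=np.mgrid[:480,:640]
    P=np.stack([(u-K[0,2])/K[0,0]*d,(v-K[1,2])/K[1,1]*d,d],-1)
    return (P-t)@R   # R^T (P-t)
def ray(c,u,v,z):
    K=c["camera_matrix"]; R=cv2.Rodrigues(c["rvec"])[0]; t=np.ravel(c["tvec"])
    o=-R.T@t; d=R.T@np.array([(u-K[0,2])/K[0,0],(v-K[1,2])/K[1,1],1]); return o+d*(z-o[2])/d[2]
def crop(c,x0,y0,x1,y1,f,name):
    cv2.imwrite(name,cv2.resize(c["pixels"][y0:y1,x0:x1],None,fx=f,fy=f,interpolation=cv2.INTER_CUBIC))
E
python3 - <<'E'
from h import *
c=load("top0.npz"); crop(c,330,190,570,330,3,"pics/t_slit.png"); crop(c,170,235,320,335,5,"pics/t_tray.png")
P=xyz(c)
np.set_printoptions(precision=4,suppress=True)
# tall things
def cl(zlo,zhi,box,minn=15):
    x0,y0,x1,y1=box
    m=np.zeros((480,640),np.uint8); z=P[...,2]
    m[y0:y1,x0:x1]=((z>zlo)&(z<zhi)&(c["depth"]>0))[y0:y1,x0:x1]
    n,l,s,ce=cv2.connectedComponentsWithStats(m)
    for i in range(1,n):
        if s[i,4]>=minn:
            q=P[l==i]; r=cv2.minAreaRect((q[:,:2]*1000).astype(np.float32)); print(ce[i].round(1),s[i,4],q.mean(0),np.round(r[0],1),np.round(r[1],1),round(r[2],1))
print("block tops");cl(.230,.2385,(330,190,570,330))
print("knobs");cl(.241,.25,(330,190,570,330))
print("bar");cl(.195,.205,(330,190,570,330))
print("gauges");cl(.058,.0695,(170,235,320,335))
print("screw");cl(.0705,.08,(170,235,320,335),5)
print("tray wall");cl(.011,.02,(170,235,320,335))
E
```

```text
block tops
[511.1 227.9] 189 [ 0.5666 -0.254   0.2358] [ 568.  -256.9] [50.7 31.3] 9.3
[458.9 237. ] 183 [ 0.5498 -0.1488  0.236 ] [ 553.5 -152.7] [50.5 31.5] 9.1
[464.  225.4] 16 [ 0.5734 -0.1607  0.2357] [ 572.7 -160.1] [ 6.9 13.2] 43.1
[400.5 246. ] 195 [ 0.5337 -0.0322  0.2359] [536.7 -33.3] [50.2 30.5] 7.9
knobs
[513.9 226. ] 111 [ 0.5676 -0.2566  0.2463] [ 568.4 -257.7] [24.4 24.9] 12.2
[461.8 234.1] 103 [ 0.5529 -0.1523  0.2469] [ 553.7 -153.5] [22.  22.8] 43.5
[401.4 243.4] 96 [ 0.5363 -0.0329  0.2466] [537.8 -32.3] [25.4 21.9] 43.7
bar
[528.3 228.2] 94 [ 0.5746 -0.3008  0.201 ] [ 573.3 -300.2] [82.7  8.2] 10.3
[486.5 235.2] 375 [ 0.5611 -0.2137  0.2017] [ 555.3 -215.3] [49.3 73. ] 17.9
[430.1 243.8] 439 [ 0.5452 -0.0972  0.2018] [547.1 -96.9] [28.9 85.7] 9.0
[374.8 252.5] 382 [0.5293 0.016  0.2016] [533.9  16.6] [36.5 71.9] 6.9
[400.5 260.4] 17 [ 0.5122 -0.0355  0.2006] [512. -36.] [ 3.2 28.3] 1.0
gauges
[277.1 267.7] 199 [0.5288 0.2256 0.0664] [530.8 225.8] [55.5 25.1] 6.0
[242.7 277.2] 423 [0.5087 0.3026 0.0666] [508.8 303.1] [55.6 55.1] 16.8
[205.8 290. ] 208 [0.4813 0.38
[... 555 characters left out ...]
819 0.3859 0.0757] [479.5 386.3] [23.2 13.8] 9.1
[240.3 288. ] 6 [0.4833 0.3068 0.0717] [483.8 307.2] [4.3 8.7] 58.3
[203.  301.4] 5 [0.455  0.3889 0.0715] [455.  388.5] [1.9 9.8] 24.9
tray wall
[251.9 250.4] 282 [0.5817 0.289  0.016 ] [572.4 293.3] [ 28.4 220.8] 12.9
[300.7 268.9] 93 [0.5351 0.1748 0.016 ] [534.9 177.1] [89.3 16. ] 16.3
[186.8 268.4] 72 [0.5413 0.4406 0.0166] [536.6 435.3] [31.9 36.4] 14.2
[187.  290.5] 61 [0.4892 0.4385 0.0158] [488.  438.8] [52.4  9.4] 8.6
[290.1 301.3] 139 [0.4594 0.1998 0.0161] [458.1 203.6] [ 25.8 104.1] 22.8
[241.9 313.7] 129 [0.4329 0.3106 0.0158] [440.4 310.4] [ 24.9 104.2] 13.1
[198.3 319.6] 108 [0.4214 0.4103 0.0158] [432.9 402.4] [51.8 53.2] 13.5
```

View pics/t_slit.png

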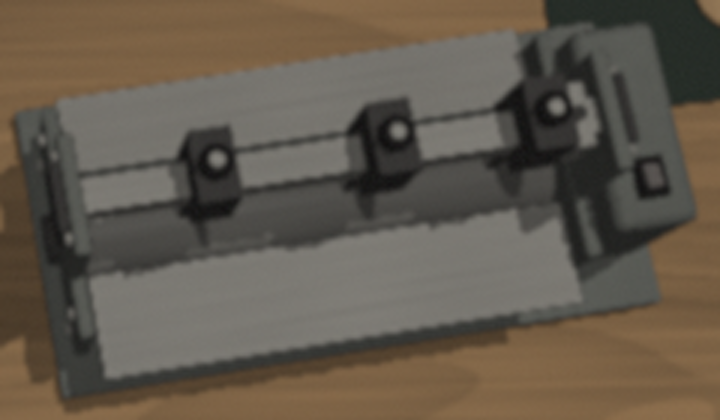

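View pics/t_tray.png

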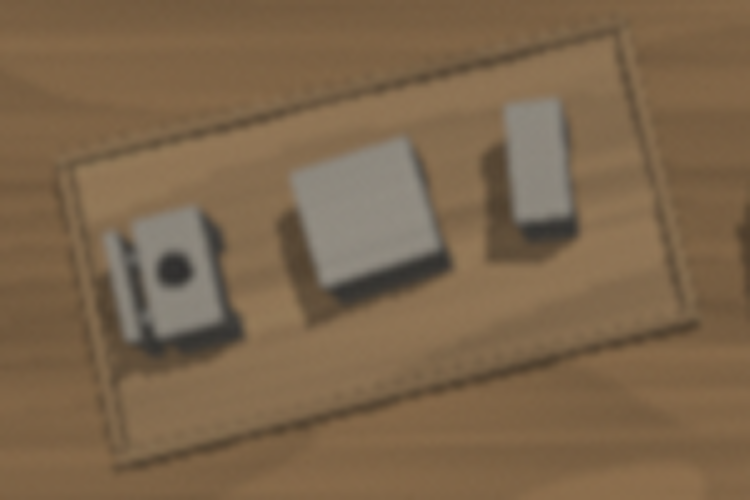

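The top crops confirm the layout, with the jaw plate on the gauge's left (+y) side and the clamped holder beside the collar at right. I'll refine the yaws with both cameras and check obstacle heights around the bar.

```bash
python3 - <<'E'
from h import *
np.set_printoptions(precision=4,suppress=True)
S=load("scene0.npz");T=load("top0.npz")
crop(S,130,220,370,420,3,"pics/s_slit.png")
for n,c in(("scene",S),("top",T)):
    P=xyz(c); z=P[...,2]; ok=c["depth"]>0
    # bar frame guess
    th=np.radians(7.9); o=np.array([.5537,-.1527])
    dx=P[...,:2]-o; bx=dx[...,0]*np.cos(th)+dx[...,1]*np.sin(th); by=-dx[...,0]*np.sin(th)+dx[...,1]*np.cos(th)
    m=ok&(abs(z-.235)<.004)&(abs(bx)<.04)&(by>-.14)&(by<.16)
    for k,b in (("A",-.105),("B",0),("C",.12)):
        q=m&(abs(by-b)<.03); print(n,k,q.sum(),"bx",np.percentile(bx[q],[1,99]),"by",np.percentile(by[q],[1,99]))
    m=ok&(abs(z-.2)<.004)&(abs(bx)<.02)&(by>-.14)&(by<.22)
    yy=by[m];xx=bx[m]
    ed=[]
    for b in np.arange(-.13,.2,.01):
        q=(yy>b)&(yy<b+.01)
        if q.sum()>15: ed.append([b+.005,xx[q].min(),xx[q].max(),z[m][q].mean()])
    print(n,"bar",np.array(ed)); 
    if n=="top":
        # height map max around bar
        for b0 in np.arange(-.26,.24,.02):
            print(round(b0+.01,2),[round(float(z[ok&(by>=b0)&(by<b0+.02)&(bx>=a)&(bx<a+.02)].max(initial=0)),3) for a in np.arange(-.1,.1,.02)])
E
```

```text
scene A 463 bx [-0.022   0.0272] by [-0.1233 -0.0932]
scene B 352 bx [-0.0232  0.0265] by [-0.0181  0.0127]
scene C 270 bx [-0.0241  0.0256] by [0.1027 0.1328]
scene bar [[-0.065  -0.0102  0.0138  0.1999]
 [-0.055  -0.0101  0.0141  0.1998]
 [-0.045  -0.0107  0.0137  0.1998]
 [-0.035  -0.011   0.0138  0.1998]
 [-0.025  -0.01    0.0135  0.1999]
 [-0.015  -0.0194  0.0198  0.2004]
 [ 0.045  -0.0099  0.0137  0.1999]
 [ 0.055  -0.0111  0.0139  0.1998]
 [ 0.065  -0.0115  0.0135  0.2   ]
 [ 0.075  -0.0104  0.0129  0.1999]
 [ 0.085  -0.0107  0.0135  0.1997]
 [ 0.095  -0.0104  0.0129  0.1996]
 [ 0.105  -0.0193  0.0197  0.2002]
 [ 0.175  -0.0106  0.0126  0.1999]
 [ 0.185  -0.0117  0.0129  0.1996]
 [ 0.195  -0.0117  0.0126  0.1998]]
top A 206 bx [-0.0251  0.025 ] by [-0.1209 -0.0904]
top B 213 bx [-0.0252  0.0245] by [-0.0153  0.0153]
top C 215 bx [-0.0254  0.0242] by [0.1055 0.1353]
top bar [[-0.095  -0.0186  0.0199  0.201 ]
 [-0.085  -0.0147  0.0118  0.2011]
 [-0.075  -0.0123  0.012   0.2014]
 [-0.065  -0.0129  0.012   0.2016]
 [-0.055  -0.012   0.0121  0.2015]
 [-0.045  -0.0124  0.0126  0.201
[... 1794 characters left out ...]
, 0.098, 0.103, 0.099, 0.095]
0.07 [0.102, 0.103, 0.103, 0.102, 0.207, 0.208, 0.099, 0.1, 0.099, 0.098]
0.09 [0.103, 0.103, 0.105, 0.097, 0.207, 0.209, 0.0, 0.101, 0.098, 0.096]
0.11 [0.103, 0.104, 0.105, 0.243, 0.253, 0.252, 0.24, 0.1, 0.099, 0.096]
0.13 [0.105, 0.103, 0.106, 0.242, 0.252, 0.25, 0.241, 0.101, 0.098, 0.098]
0.15 [0.104, 0.102, 0.103, 0.101, 0.207, 0.208, 0.101, 0.1, 0.099, 0.097]
0.17 [0.105, 0.103, 0.105, 0.099, 0.207, 0.206, 0.0, 0.101, 0.097, 0.097]
0.19 [0.103, 0.103, 0.103, 0.096, 0.209, 0.206, 0.098, 0.101, 0.098, 0.094]
0.21 [0.124, 0.125, 0.221, 0.219, 0.219, 0.219, 0.218, 0.21, 0.125, 0.121]
0.23 [0.027, 0.116, 0.028, 0.217, 0.218, 0.217, 0.216, 0.109, 0.114, 0.025]
```

View pics/s_slit.png

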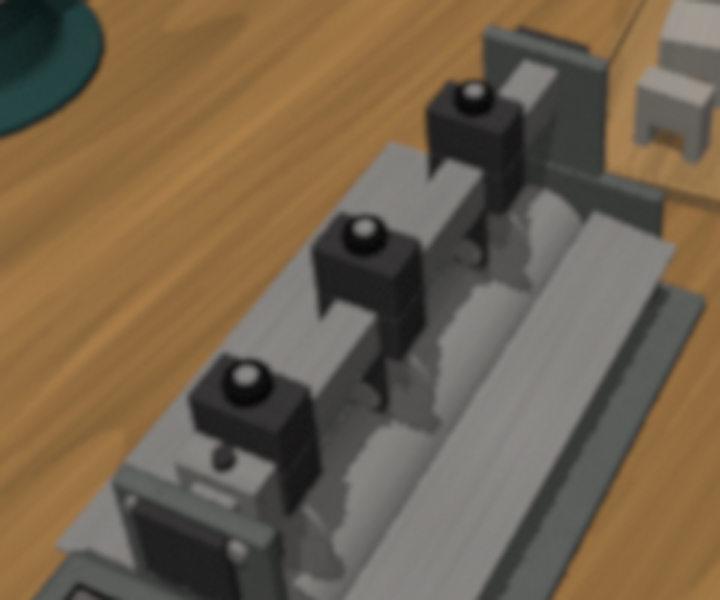

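```bash
cat > plan.py <<'E'
import numpy as np, sys, json
from scipy.spatial.transform import Rotation as Ro
from bench import state
def plan(wps, step=.045, turn=8.0, start=None, jaw=None, n=None):
    """wps: list of (x,y,z,yaw) ; prints rows"""
    s=state(); p=np.array(s["tcp_pos"]) if start is None else np.array(start[:3]); R=Ro.from_euler("xyz",s["ee_rot"],degrees=True)
    rows=[]
    for w in wps:
        tgt=np.array(w[:3]); RT=Ro.from_euler("xyz",[180,0,w[3]],degrees=True)
        rv=(R.inv()*RT).as_rotvec(); k=max(1,int(np.ceil(np.linalg.norm(tgt-p)/step-1e-6)),int(np.ceil(np.degrees(np.linalg.norm(rv))/turn-1e-6)))
        if n: k=n
        for i in range(k):
            d=R.inv().apply((tgt-p)/(k-i)); rv=(R.inv()*RT).as_rotvec()/(k-i)
            sh=np.round(d/.2,4); tr=np.round(rv/.5,4)
            r=dict(x=sh[0],y=sh[1],z=sh[2],rx=tr[0],ry=tr[1],rz=tr[2]); r={a:float(b) for a,b in r.items() if b!=0}
            if jaw is not None: r["jaw"]=jaw
            rows.append(r); p=p+R.apply(sh*.2); R=R*Ro.from_rotvec(tr*.5)
    for i in range(0,len(rows),5): print(json.dumps(rows[i:i+5]))
    return rows
E
python3 - <<'E'
from h import *
np.set_printoptions(precision=4,suppress=True)
for n in("scene","top"):
    c=load(n+"0.npz");P=xyz(c);z=P[...,2];ok=c["depth"]>0
    th=np.radians(14); dx=P[...,:2]-[.4825,.3866]; gx=dx[...,0]*np.cos(th)+dx[...,1]*np.sin(th); gy=-dx[...,0]*np.sin(th)+dx[...,1]*np.cos(th)
    m=ok&(abs(z-.066)<.003)&(abs(gx)<.035)&(abs(gy)<.045)
    q=m&(gy<.018); print(n,np.percentile(gx[q],[1,99]),np.percentile(gy[q],[1,99]))
    for a in(-.02,0,.02):
        w=m&(abs(gx-a)<.008)&(gy<.018); v=m&(abs(gx-a)<.008)&(gy>.018); print(a,np.percentile(gy[w],[2,98]),np.percentile(gy[v],[2,98]) if v.any() else 0)
    tr=ok&(abs(z-.0155)<.0025)
    q=tr&(abs(gx)<.15)&(gy<.09)&(gy>-.3)
    r=cv2.minAreaRect((P[q][:,:2]*1000).astype(np.float32)); print(r)
from plan import plan
plan([(.45,-.36,.32,50),(.50,-.10,.33,85),(.4825,.386,.18,104)])
E
```

```text
scene [-0.0264  0.0271] [-0.0193  0.0172]
-0.02 [-0.0189  0.0145] [0.0188 0.0259]
0 [-0.0197  0.0173] [0.0193 0.029 ]
0.02 [-0.018   0.0167] [0.0191 0.0266]
((512.1442260742188, 269.1180725097656), (241.0543212890625, 381.1965637207031), 22.86492347717285)
top [-0.0267  0.0274] [-0.0157  0.0146]
-0.02 [-0.0151  0.014 ] [0.0215 0.0279]
0 [-0.0157  0.0139] [0.0217 0.0276]
0.02 [-0.0152  0.0145] [0.0213 0.0269]
((502.3509826660156, 283.3882751464844), (292.80059814453125, 377.3140563964844), 16.760866165161133)
[{"x": 0.1796, "y": -0.0958, "z": -0.0496, "rx": -0.0003, "ry": -0.0001, "rz": -0.1271}, {"x": 0.1853, "y": -0.0842, "z": -0.0497, "rx": -0.0004, "ry": -0.0001, "rz": -0.1271}, {"x": 0.1902, "y": -0.0723, "z": -0.0497, "rx": -0.0004, "ry": -0.0001, "rz": -0.1271}, {"x": 0.1945, "y": -0.0601, "z": -0.0497, "rx": -0.0003, "ry": -0.0001, "rz": -0.1271}, {"x": 0.1979, "y": -0.0476, "z": -0.0497, "rx": -0.0004, "rz": -0.1271}]
[{"x": 0.2005, "y": -0.0349, "z": -0.0497, "rx": -0.0003, "ry": -0.0001, "rz": -0.1271}, {"x": 0.2023, "y": -0.0221, "z": -0.0497, "rx": -0.0004, "rz": -0.1271}
[... 501 characters left out ...]
.0001, "rz": -0.2037}]
[{"x": 0.2011, "y": -0.0249, "z": 0.0625, "rz": -0.0553}, {"x": 0.2017, "y": -0.0193, "z": 0.0625, "rz": -0.0553}, {"x": 0.2022, "y": -0.0138, "z": 0.0625, "rz": -0.0553}, {"x": 0.2025, "y": -0.0082, "z": 0.0625, "rz": -0.0553}, {"x": 0.2026, "y": -0.0026, "z": 0.0625, "rz": -0.0552}]
[{"x": 0.2026, "y": 0.003, "z": 0.0625, "rz": -0.0553}, {"x": 0.2024, "y": 0.0086, "z": 0.0625, "rz": -0.0552}, {"x": 0.2021, "y": 0.0142, "z": 0.0625, "rz": -0.0553}, {"x": 0.2017, "y": 0.0198, "z": 0.0625, "rz": -0.0552}, {"x": 0.201, "y": 0.0254, "z": 0.0625, "rz": -0.0553}]
[{"x": 0.2003, "y": 0.0309, "z": 0.0625, "rz": -0.0552}, {"x": 0.1993, "y": 0.0365, "z": 0.0625, "rz": -0.0553}]
```

arm_command:
  motion:
    - {"x":0.18,"y":-0.096,"z":-0.05,"rz":-0.127,"jaw":1}
    - {"x":0.185,"y":-0.084,"z":-0.05,"rz":-0.127,"jaw":1}
    - {"x":0.19,"y":-0.072,"z":-0.05,"rz":-0.127,"jaw":1}
    - {"x":0.1945,"y":-0.06,"z":-0.05,"rz":-0.127,"jaw":1}
    - {"x":0.198,"y":-0.0475,"z":-0.05,"rz":-0.127,"jaw":1}
  newtons: 60

```text
$.motion[0]: bad value
```

arm_command:
  motion:
    - {"x":0.2005,"y":-0.035,"z":-0.05,"rz":-0.127,"jaw":1}
    - {"x":0.202,"y":-0.022,"z":-0.05,"rz":-0.127,"jaw":1}
    - {"x":0.203,"y":-0.009,"z":-0.05,"rz":-0.127,"jaw":1}
    - {"x":0.203,"y":0.004,"z":-0.05,"rz":-0.127,"jaw":1}
    - {"x":0.193,"y":-0.107,"z":-0.008,"rz":-0.2036,"jaw":1}

```text
$.motion[0]: bad value
```

arm_command:
  motion:
    - {"x":0.203,"y":-0.087,"z":-0.008,"rz":-0.2036,"jaw":1}
    - {"x":0.21,"y":-0.066,"z":-0.008,"rz":-0.2036,"jaw":1}
    - {"x":0.216,"y":-0.044,"z":-0.008,"rz":-0.2036,"jaw":1}
    - {"x":0.22,"y":-0.022,"z":-0.008,"rz":-0.2036,"jaw":1}
    - {"x":0.22,"y":0,"z":-0.008,"rz":-0.2036,"jaw":1}

```text
$.motion[0]: bad value
```

arm_command:
  motion:
    - {"x":0.18,"y":-0.096,"z":-0.05,"rx":0,"ry":0,"rz":-0.127,"jaw":1}
    - {"x":0.185,"y":-0.084,"z":-0.05,"rx":0,"ry":0,"rz":-0.127,"jaw":1}
    - {"x":0.19,"y":-0.072,"z":-0.05,"rx":0,"ry":0,"rz":-0.127,"jaw":1}
    - {"x":0.1945,"y":-0.06,"z":-0.05,"rx":0,"ry":0,"rz":-0.127,"jaw":1}
    - {"x":0.198,"y":-0.0475,"z":-0.05,"rx":0,"ry":0,"rz":-0.127,"jaw":1}
  newtons: 60

```text
clock: 0.6
tcp_pos: [0.3365, -0.4747, 0.2813]
ee_rot: [-180.0, 0.0, 35.6]
ft_force: [0.6, 0.6, -0.4]
opening: 0.0852
```

arm_command:
  motion:
    - {"x":0.2005,"y":-0.035,"z":-0.05,"rx":0,"ry":0,"rz":-0.127,"jaw":1}
    - {"x":0.202,"y":-0.022,"z":-0.05,"rx":0,"ry":0,"rz":-0.127,"jaw":1}
    - {"x":0.203,"y":-0.009,"z":-0.05,"rx":0,"ry":0,"rz":-0.127,"jaw":1}
    - {"x":0.203,"y":0.004,"z":-0.05,"rx":0,"ry":0,"rz":-0.127,"jaw":1}
    - {"x":0.193,"y":-0.107,"z":-0.008,"rx":0,"ry":0,"rz":-0.2036,"jaw":1}

```text
clock: 1.1
tcp_pos: [0.4611, -0.3169, 0.3235]
ee_rot: [179.9, -0.0, 56.0]
ft_force: [0.2, -0.2, -0.2]
opening: 0.0853
```

arm_command:
  motion:
    - {"x":0.203,"y":-0.087,"z":-0.008,"rx":0,"ry":0,"rz":-0.2036,"jaw":1}
    - {"x":0.21,"y":-0.066,"z":-0.008,"rx":0,"ry":0,"rz":-0.2036,"jaw":1}
    - {"x":0.216,"y":-0.044,"z":-0.008,"rx":0,"ry":0,"rz":-0.2036,"jaw":1}
    - {"x":0.22,"y":-0.022,"z":-0.008,"rx":0,"ry":0,"rz":-0.2036,"jaw":1}
    - {"x":0.22,"y":0,"z":-0.008,"rx":0,"ry":0,"rz":-0.2036,"jaw":1}

```text
clock: 1.6
tcp_pos: [0.5003, -0.0992, 0.3307]
ee_rot: [-180.0, 0.0, 85.2]
ft_force: [-0.1, -0.9, 0.8]
opening: 0.0854
```

arm_command:
  motion:
    - {"x":0.201,"y":-0.025,"z":0.0625,"rx":0,"ry":0,"rz":-0.0553,"jaw":1}
    - {"x":0.2017,"y":-0.019,"z":0.0625,"rx":0,"ry":0,"rz":-0.0553,"jaw":1}
    - {"x":0.202,"y":-0.014,"z":0.0625,"rx":0,"ry":0,"rz":-0.0553,"jaw":1}
    - {"x":0.2025,"y":-0.008,"z":0.0625,"rx":0,"ry":0,"rz":-0.0553,"jaw":1}
    - {"x":0.2026,"y":-0.003,"z":0.0625,"rx":0,"ry":0,"rz":-0.0553,"jaw":1}

```text
clock: 2.1
tcp_pos: [0.4928, 0.1029, 0.2677]
ee_rot: [-180.0, 0.0, 92.9]
ft_force: [1.9, -0.5, 0.5]
opening: 0.0856
```

arm_command:
  motion:
    - {"x":0.2026,"y":0.003,"z":0.0625,"rx":0,"ry":0,"rz":-0.0553,"jaw":1}
    - {"x":0.2024,"y":0.009,"z":0.0625,"rx":0,"ry":0,"rz":-0.0553,"jaw":1}
    - {"x":0.202,"y":0.014,"z":0.0625,"rx":0,"ry":0,"rz":-0.0553,"jaw":1}
    - {"x":0.2017,"y":0.02,"z":0.0625,"rx":0,"ry":0,"rz":-0.0553,"jaw":1}
    - {"x":0.201,"y":0.025,"z":0.0625,"rx":0,"ry":0,"rz":-0.0553,"jaw":1}

```text
clock: 2.6
tcp_pos: [0.4858, 0.3052, 0.2049]
ee_rot: [-180.0, 0.0, 100.9]
ft_force: [-0.0, -1.3, -0.3]
opening: 0.0855
```

```bash
python3 - <<'E'
from plan import *
s=state();print(s["clock"],s["tcp_pos"],s["ee_rot"],s["ft_force"])
plan([(.482,.3855,.10,104),(.482,.3855,.027,104)])
E
```

```text
2.6 [0.48576919 0.30522525 0.20491618] [-1.79966464e+02  2.68136940e-02  1.00854756e+02] [-0.04554667 -1.26330211 -0.30807882]
[{"x": 0.1327, "y": 0.0191, "z": 0.1748, "rx": -0.0004, "ry": 0.0003, "rz": -0.0366}, {"x": 0.1322, "y": 0.0215, "z": 0.1748, "rx": -0.0004, "ry": 0.0003, "rz": -0.0366}, {"x": 0.1318, "y": 0.0239, "z": 0.1748, "rx": -0.0004, "ry": 0.0003, "rz": -0.0366}, {"z": 0.1825}, {"z": 0.1825}]
```

arm_command:
  motion:
    - {"x":0.133,"y":0.019,"z":0.1,"rx":0,"ry":0,"rz":-0.037,"jaw":1}
    - {"x":0.132,"y":0.0215,"z":0.15,"rx":0,"ry":0,"rz":-0.037,"jaw":1}
    - {"x":0.132,"y":0.024,"z":0.2,"rx":0,"ry":0,"rz":-0.037,"jaw":1}
    - {"x":0,"y":0,"z":0.2,"rx":0,"ry":0,"rz":0,"jaw":1}
    - {"x":0,"y":0,"z":0.15,"rx":0,"ry":0,"rz":0,"jaw":1}

```text
clock: 3.1
tcp_pos: [0.4807, 0.3845, 0.0427]
ee_rot: [-179.8, 0.1, 104.1]
ft_force: [-0.3, 0.3, 0.4]
opening: 0.0856
```

```bash
python3 - <<'E'
from h import *; from bench import *
c=capture("top"); crop(c,170,235,320,335,5,"pics/t1.png")
c=capture("scene"); crop(c,300,170,440,310,4,"pics/s1.png")
s=state();print(s["clock"],s["tcp_pos"],s["ee_rot"],s["ft_force"])
E
```

```text
3.2 [0.47952614 0.38185637 0.0409822 ] [-179.50974101    0.23135046  104.02990345] [-0.02841369 -0.79217561 -0.74025145]
```

View pics/s1.png

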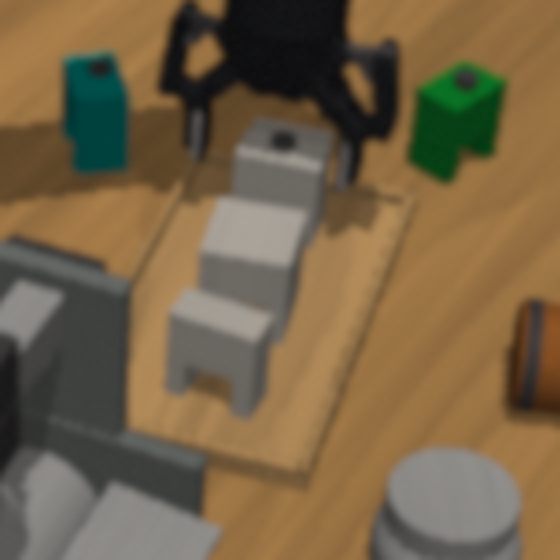

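View pics/t1.png

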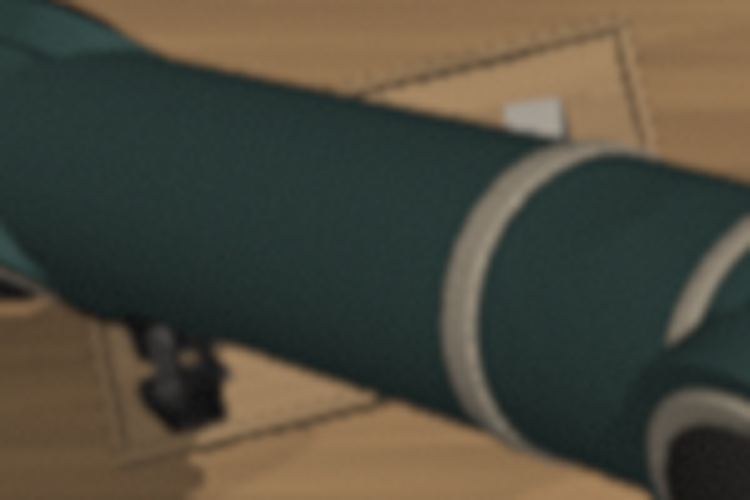

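The scene view shows the open fingers straddling the gauge at crop (195–350, 90–185). I shift a few mm, go down and close.

arm_command:
  motion:
    - {"x":0.015,"y":0.016,"z":0.04,"rx":0,"ry":0,"rz":0,"jaw":1}
    - {"x":0,"y":0,"z":0.03,"rx":0,"ry":0,"rz":0,"jaw":1}
    - {"x":0,"y":0,"z":0,"rx":0,"ry":0,"rz":0,"jaw":1}

```text
clock: 3.5
tcp_pos: [0.4853, 0.3882, 0.0325]
ee_rot: [179.9, -0.0, 104.0]
ft_force: [-0.1, -1.0, 0.2]
opening: 0.0854
```

arm_command:
  motion:
    - {"x":-0.009,"y":-0.018,"z":0.025,"rx":0,"ry":0,"rz":0,"jaw":1}
    - {"x":0,"y":0,"z":0,"rx":0,"ry":0,"rz":0,"jaw":0}
    - {"x":0,"y":0,"z":0,"rx":0,"ry":0,"rz":0,"jaw":-1}
    - {"x":0,"y":0,"z":0,"rx":0,"ry":0,"rz":0,"jaw":-1}
    - {"x":0,"y":0,"z":0,"rx":0,"ry":0,"rz":0,"jaw":-1}
  newtons: 60

```text
clock: 4.0
tcp_pos: [0.4826, 0.3858, 0.0278]
ee_rot: [179.9, -0.0, 104.0]
ft_force: [1.3, -0.4, 4.3]
opening: 0.0531
```

arm_command:
  motion:
    - {"x":0,"y":0,"z":-0.05,"rx":0,"ry":0,"rz":0,"jaw":-1}
    - {"x":0,"y":0,"z":-0.2,"rx":0,"ry":0,"rz":0,"jaw":-1}
    - {"x":0,"y":0,"z":-0.2,"rx":0,"ry":0,"rz":0,"jaw":-1}
    - {"x":0,"y":0,"z":-0.2,"rx":0,"ry":0,"rz":0,"jaw":-1}
    - {"x":0,"y":0,"z":0,"rx":0,"ry":0,"rz":0,"jaw":-1}

```text
clock: 4.5
tcp_pos: [0.4832, 0.3881, 0.1627]
ee_rot: [179.5, -0.2, 104.0]
ft_force: [-0.3, -0.4, -2.9]
opening: 0.0533
```

```bash
python3 - <<'E'
from plan import *
s=state();print(s["clock"],s["tcp_pos"],s["ee_rot"],s["ft_force"],s["opening"])
plan([(.50,.30,.26,103),(.5636,-.2168,.32,98.15)],step=.045,jaw=-1)
E
```

```text
4.5 [0.48324862 0.38809857 0.16267223] [179.5386132   -0.23738439 104.01884222] [-0.32563648 -0.37311682 -2.93381021] 0.053314847623665104
[{"x": -0.1485, "y": -0.0072, "z": -0.1629, "rx": 0.0053, "ry": -0.0028, "rz": 0.0118, "jaw": -1}, {"x": -0.1488, "y": -0.0067, "z": -0.1627, "rx": 0.0054, "ry": -0.0028, "rz": 0.0119, "jaw": -1}, {"x": -0.1491, "y": -0.0063, "z": -0.1624, "rx": 0.0053, "ry": -0.0028, "rz": 0.0118, "jaw": -1}, {"x": -0.2158, "y": -0.0226, "z": -0.025, "rz": 0.0141, "jaw": -1}, {"x": -0.2159, "y": -0.0211, "z": -0.025, "rz": 0.0141, "jaw": -1}]
[{"x": -0.2161, "y": -0.0196, "z": -0.025, "rz": 0.0141, "jaw": -1}, {"x": -0.2162, "y": -0.018, "z": -0.025, "rz": 0.0141, "jaw": -1}, {"x": -0.2163, "y": -0.0165, "z": -0.025, "rz": 0.0141, "jaw": -1}, {"x": -0.2164, "y": -0.015, "z": -0.025, "rz": 0.0141, "jaw": -1}, {"x": -0.2166, "y": -0.0135, "z": -0.025, "rz": 0.0141, "jaw": -1}]
[{"x": -0.2166, "y": -0.012, "z": -0.025, "rz": 0.0141, "jaw": -1}, {"x": -0.2167, "y": -0.0104, "z": -0.025, "rz": 0.0141, "jaw": -1}, {"x": -0.2168, "y": -0.0089, "z": -0.025, "rz": 0.0141, "jaw": -1}, {"x": -0.2169, "y": -0.0074, "z": -0.025, "rz": 0.0142, "jaw": -1}, {"x": -0.2169, "y": -0.0058, "z": -0.025, "rz": 0.0141, "jaw": -1}]
```

arm_command:
  motion:
    - {"x":-0.1485,"y":-0.007,"z":-0.163,"rx":0,"ry":0,"rz":0.012,"jaw":-1}
    - {"x":-0.149,"y":-0.0067,"z":-0.163,"rx":0,"ry":0,"rz":0.012,"jaw":-1}
    - {"x":-0.149,"y":-0.0063,"z":-0.163,"rx":0,"ry":0,"rz":0.012,"jaw":-1}
    - {"x":-0.216,"y":-0.0226,"z":-0.03,"rx":0,"ry":0,"rz":0.014,"jaw":-1}
    - {"x":-0.216,"y":-0.021,"z":-0.03,"rx":0,"ry":0,"rz":0.014,"jaw":-1}

```text
clock: 5.0
tcp_pos: [0.5086, 0.2102, 0.2665]
ee_rot: [-179.9, 0.0, 102.2]
ft_force: [0.5, -0.7, -3.2]
opening: 0.0534
```

arm_command:
  motion:
    - {"x":-0.216,"y":-0.0196,"z":-0.03,"rx":0,"ry":0,"rz":0.014,"jaw":-1}
    - {"x":-0.216,"y":-0.018,"z":-0.03,"rx":0,"ry":0,"rz":0.014,"jaw":-1}
    - {"x":-0.216,"y":-0.0165,"z":-0.03,"rx":0,"ry":0,"rz":0.014,"jaw":-1}
    - {"x":-0.216,"y":-0.015,"z":-0.025,"rx":0,"ry":0,"rz":0.014,"jaw":-1}
    - {"x":-0.216,"y":-0.0135,"z":-0.025,"rx":0,"ry":0,"rz":0.014,"jaw":-1}

```text
clock: 5.5
tcp_pos: [0.5345, -0.0053, 0.2937]
ee_rot: [-179.9, -0.0, 100.2]
ft_force: [-0.5, -0.4, -3.1]
opening: 0.0532
```

```bash
python3 - <<'E'
from plan import *
s=state();print(s["clock"],s["tcp_pos"],s["ee_rot"],s["ft_force"],s["opening"])
plan([(.5636,-.2168,.305,98.15)],step=.045,jaw=-1)
E
```

```text
5.5 [ 0.5345373  -0.00532323  0.29365998] [-1.79850842e+02 -2.42111494e-02  1.00150082e+02] [-0.48875586 -0.41318721 -3.14849341] 0.053185839731418195
[{"x": -0.2133, "y": -0.0087, "z": -0.0114, "rx": -0.001, "ry": -0.0002, "rz": 0.014, "jaw": -1}, {"x": -0.2133, "y": -0.0072, "z": -0.0114, "rx": -0.0011, "ry": -0.0001, "rz": 0.014, "jaw": -1}, {"x": -0.2134, "y": -0.0057, "z": -0.0114, "rx": -0.001, "ry": -0.0002, "rz": 0.0139, "jaw": -1}, {"x": -0.2134, "y": -0.0042, "z": -0.0114, "rx": -0.0011, "ry": -0.0001, "rz": 0.014, "jaw": -1}, {"x": -0.2135, "y": -0.0027, "z": -0.0113, "rx": -0.001, "ry": -0.0002, "rz": 0.0139, "jaw": -1}]
```

arm_command:
  motion:
    - {"x":-0.213,"y":-0.0087,"z":-0.011,"rx":0,"ry":0,"rz":0.014,"jaw":-1}
    - {"x":-0.213,"y":-0.007,"z":-0.011,"rx":0,"ry":0,"rz":0.014,"jaw":-1}
    - {"x":-0.213,"y":-0.0057,"z":-0.011,"rx":0,"ry":0,"rz":0.014,"jaw":-1}
    - {"x":-0.213,"y":-0.004,"z":-0.011,"rx":0,"ry":0,"rz":0.014,"jaw":-1}
    - {"x":-0.213,"y":-0.003,"z":-0.011,"rx":0,"ry":0,"rz":0.014,"jaw":-1}

```text
clock: 6.0
tcp_pos: [0.5637, -0.216, 0.3042]
ee_rot: [-179.8, -0.1, 98.1]
ft_force: [0.0, 1.0, -2.9]
opening: 0.0535
```

arm_command:
  motion:
    - {"x":0,"y":0,"z":0,"rx":0,"ry":0,"rz":0,"jaw":-1}
    - {"x":0,"y":0,"z":0,"rx":0,"ry":0,"rz":0,"jaw":-1}
    - {"x":0,"y":0,"z":0,"rx":0,"ry":0,"rz":0,"jaw":-1}

```text
clock: 6.3
tcp_pos: [0.5643, -0.2129, 0.3046]
ee_rot: [-179.9, -0.1, 98.3]
ft_force: [0.6, -0.2, -3.0]
opening: 0.0532
```

```bash
python3 - <<'E'
from h import *; from bench import *
c=capture("top"); crop(c,330,190,570,330,3,"pics/t2.png"); np.savez("top2.npz",**c)
c=capture("scene"); crop(c,130,220,370,420,3,"pics/s2.png"); np.savez("scene2.npz",**c)
s=state();print(s["clock"],s["tcp_pos"],s["ee_rot"],s["ft_force"])
E
```

```text
6.4 [ 0.56467013 -0.21274958  0.30529857] [-1.79958173e+02 -4.91850399e-02  9.83010599e+01] [ 0.0471498  -0.22753562 -2.93178811]
```

View pics/s2.png

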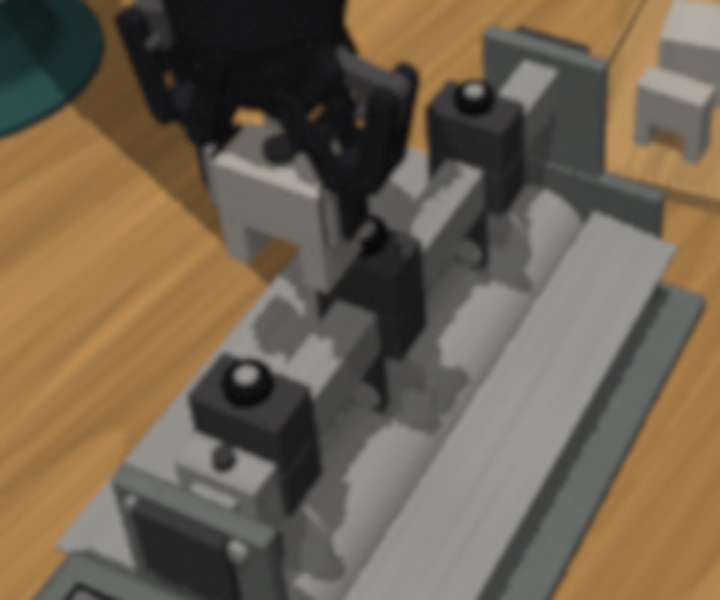

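View pics/t2.png

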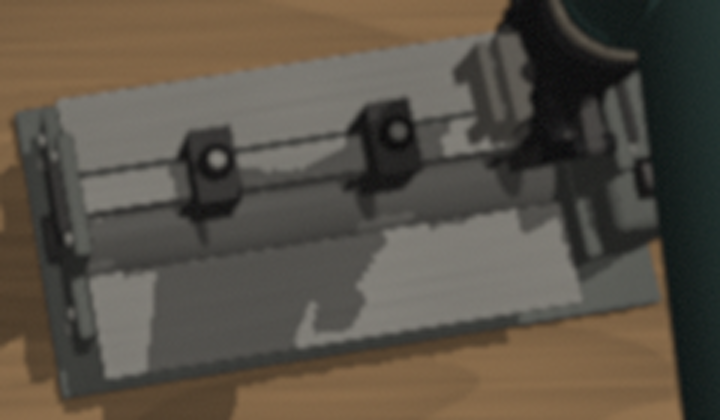

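```bash
cat >> h.py <<'E'
TH=np.radians(8.15); O=np.array([.5546,-.1539])
def bf(P):
    dx=P[...,:2]-O; return dx[...,0]*np.cos(TH)+dx[...,1]*np.sin(TH), -dx[...,0]*np.sin(TH)+dx[...,1]*np.cos(TH)
def tobf(x,y): return [float(a) for a in bf(np.array([x,y]))]
def toworld(bx,by): return O[0]+bx*np.cos(TH)-by*np.sin(TH), O[1]+bx*np.sin(TH)+by*np.cos(TH)
E
python3 - <<'E'
from h import *
np.set_printoptions(precision=4,suppress=True)
c=load("scene2.npz");P=xyz(c);z=P[...,2];ok=c["depth"]>0
bx,by=bf(P); print("tcp",tobf(.56467,-.21275))
# front (-y) face
for z0 in np.arange(.284,.345,.006):
    q=ok&(abs(z-z0)<.003)&(abs(bx)<.045)&(by>-.1)&(by<-.03)
    if q.sum()<5: continue
    f=q&(by<np.percentile(by[q],30)+.004)
    print(round(z0,3),q.sum(),"by",np.percentile(by[f],[5,50,95]),"bx",bx[f].min(),bx[f].max(), np.degrees(np.polyfit(bx[f],by[f],1)[0]))
q=ok&(abs(z-.2)<.003)&(abs(bx)<.02)&(by>-.085)&(by<-.04); print("bar bx",np.percentile(bx[q],[1,99]))
for k,b in (("A",-.1055),("B",0),("C",.1205)):
    q=ok&(abs(z-.235)<.004)&(abs(by-b)<.03)&(abs(bx)<.04);print(k,q.sum(),np.percentile(by[q],[1,99]))
E
```

```text
tcp [0.001625417934088793, -0.05968320883246427]
0.284 74 by [-0.0758 -0.0748 -0.0712] bx -0.023518609977433654 0.028677690548465667 0.36722747268820904
0.29 113 by [-0.076  -0.0748 -0.0716] bx -0.02623252077532354 0.028284235030156098 0.4208396063940302
0.296 90 by [-0.0758 -0.0746 -0.0716] bx -0.025693100622380123 0.028870150921878557 -0.22068951198632086
0.302 65 by [-0.076  -0.0745 -0.0714] bx -0.02521304518767849 0.030204204362738393 0.2988600446161599
0.308 70 by [-0.0758 -0.0746 -0.0731] bx -0.0269343697232806 0.02870824617247176 0.6274104450605202
0.314 144 by [-0.076  -0.0747 -0.0718] bx -0.03182359317865392 0.03545716884549486 1.018292354325898
0.32 162 by [-0.076  -0.0746 -0.0718] bx -0.03153961150508567 0.03493723265851692 0.6390928322991611
0.326 171 by [-0.0757 -0.0746 -0.072 ] bx -0.032088361089093034 0.034639228688021176 0.7026841006451677
0.332 182 by [-0.0757 -0.0745 -0.0716] bx -0.032643411896407154 0.034934922322660836 0.9305581994481344
0.338 195 by [-0.0756 -0.0745 -0.0717] bx -0.0309033655419612 0.035108341890882515 1.0920482695085802
0.344 504 by [-0.0756 -0.0716 -0.0675] bx -0.032683316967169224 0.04163333427699063 0.39870680216994686
bar bx [-0.0112  0.0131]
A 456 [-0.1221 -0.0923]
B 215 [-0.0164  0.014 ]
C 273 [0.1033 0.1342]
```

In the scene view the gauge (crop 215–340, 125–290) is aligned over the bar. It has about 17 mm of clearance to A and 15 mm to B, so I lower it.

arm_command:
  motion:
    - {"x":0,"y":0,"z":0.15,"rx":0,"ry":0,"rz":0,"jaw":-1}
    - {"x":0,"y":0,"z":0.15,"rx":0,"ry":0,"rz":0,"jaw":-1}
    - {"x":0,"y":0,"z":0.1,"rx":0,"ry":0,"rz":0,"jaw":-1}
    - {"x":0,"y":0,"z":0,"rx":0,"ry":0,"rz":0,"jaw":-1}

```text
clock: 6.8
tcp_pos: [0.5628, -0.213, 0.2226]
ee_rot: [-179.7, -0.2, 98.3]
ft_force: [-1.4, 0.2, -2.8]
opening: 0.0531
```

arm_command:
  motion:
    - {"x":0,"y":0,"z":0.03,"rx":0,"ry":0,"rz":0,"jaw":-1}
    - {"x":0,"y":0,"z":0.03,"rx":0,"ry":0,"rz":0,"jaw":-1}

```text
clock: 7.0
tcp_pos: [0.5659, -0.2144, 0.215]
ee_rot: [179.9, 0.1, 98.2]
ft_force: [0.1, 0.4, -2.8]
opening: 0.0531
```

arm_command:
  motion:
    - {"x":0,"y":0,"z":0.03,"rx":0,"ry":0,"rz":0,"jaw":-1}
    - {"x":0,"y":0,"z":0.03,"rx":0,"ry":0,"rz":0,"jaw":-1}
    - {"x":0,"y":0,"z":0.005,"rx":0,"ry":0,"rz":0,"jaw":-1}

```text
clock: 7.3
tcp_pos: [0.5644, -0.2146, 0.2]
ee_rot: [-179.9, -0.0, 98.1]
ft_force: [0.7, 0.4, -3.1]
opening: 0.0534
```

arm_command:
  motion:
    - {"x":-0.02,"y":0,"z":0.01,"rx":0,"ry":0,"rz":0,"jaw":-1}
    - {"x":-0.02,"y":0,"z":0,"rx":0,"ry":0,"rz":0,"jaw":-1}
    - {"x":-0.01,"y":0,"z":0,"rx":0,"ry":0,"rz":0,"jaw":-1}
    - {"x":0,"y":0,"z":0,"rx":0,"ry":0,"rz":0,"jaw":-1}

```text
clock: 7.7
tcp_pos: [0.5663, -0.2253, 0.1988]
ee_rot: [180.0, 0.0, 98.1]
ft_force: [-0.6, -0.3, -3.7]
opening: 0.0534
```

```bash
cat > gap.py <<'E'
from h import *; from bench import *
import sys
np.set_printoptions(precision=4,suppress=True)
c=capture("scene"); crop(c,130,220,370,420,3,"pics/%s.png"%sys.argv[1]); np.savez("last.npz",**c)
s=state(); print(s["clock"],"tcp",s["tcp_pos"],"bf",np.round(tobf(*s["tcp_pos"][:2]),4),s["ee_rot"],"f",s["ft_force"],"f_by",-s["ft_force"][0]*np.sin(TH)+s["ft_force"][1]*np.cos(TH),s["opening"])
P=xyz(c);z=P[...,2];ok=c["depth"]>0;bx,by=bf(P)
for lo,hi in((.2315,.2365),(.222,.230)):
    # profile along bar at these heights, |bx|<.02
    q=ok&(z>lo)&(z<hi)&(abs(bx)<.02); h,e=np.histogram(by[q],np.arange(-.14,.2,.002))
    runs=[];on=False
    for a,n in zip(e,h):
        if (n>3)!=on: runs.append(round(float(a)*1000,1)); on=not on
    print(lo,runs)
E
python3 gap.py s3
```

```text
7.75 tcp [ 0.5663 -0.2249  0.1988] bf [ 0.0015 -0.0719] [179.9841   0.0079  98.1155] f [-0.2287  0.1845 -2.5667] f_by 0.21502812982030556 0.053132213751920454
0.2315 [-122.0, -68.0, -64.0, -62.0, -12.0, 10.0, 12.0, 16.0, 104.0, 134.0]
0.222 [-124.0, -120.0, -88.0, -86.0, 102.0, 108.0]
```

View pics/s3.png

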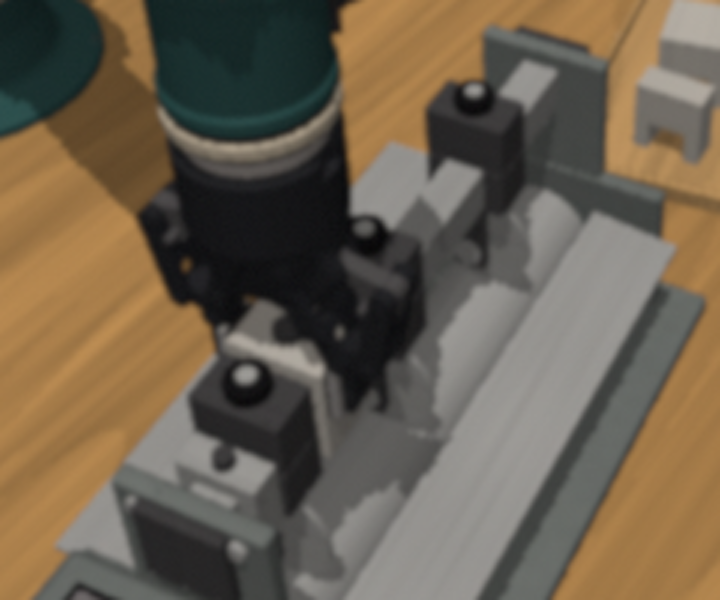

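The gauge sits astride the bar with roughly 5 mm to the clamped holder. I creep in.

arm_command:
  motion:
    - {"x":-0.006,"y":0,"z":0,"rx":0,"ry":0,"rz":0,"jaw":-1}
    - {"x":-0.006,"y":0,"z":0,"rx":0,"ry":0,"rz":0,"jaw":-1}
    - {"x":0,"y":0,"z":0,"rx":0,"ry":0,"rz":0,"jaw":-1}

```text
clock: 8.05
tcp_pos: [0.5666, -0.2271, 0.1987]
ee_rot: [180.0, 0.0, 98.1]
ft_force: [0.2, -1.4, -3.3]
opening: 0.053
```

arm_command:
  motion:
    - {"x":-0.004,"y":0,"z":0,"rx":0,"ry":0,"rz":0,"jaw":-1}
    - {"x":-0.004,"y":0,"z":0,"rx":0,"ry":0,"rz":0,"jaw":-1}

```text
clock: 8.25
tcp_pos: [0.5668, -0.2285, 0.1987]
ee_rot: [180.0, 0.0, 98.2]
ft_force: [0.6, -0.6, -3.6]
opening: 0.0535
```

arm_command:
  motion:
    - {"x":-0.004,"y":0,"z":0,"rx":0,"ry":0,"rz":0,"jaw":-1}
    - {"x":0,"y":0,"z":0,"rx":0,"ry":0,"rz":0,"jaw":-1}

```text
clock: 8.45
tcp_pos: [0.5669, -0.2289, 0.1987]
ee_rot: [-180.0, -0.0, 98.2]
ft_force: [-0.4, 2.5, -2.7]
opening: 0.0535
```

arm_command:
  motion:
    - {"x":-0.004,"y":0,"z":0,"rx":0,"ry":0,"rz":0,"jaw":-1}
    - {"x":0,"y":0,"z":0,"rx":0,"ry":0,"rz":0,"jaw":-1}

```text
clock: 8.65
tcp_pos: [0.5668, -0.2289, 0.1987]
ee_rot: [-180.0, -0.1, 98.2]
ft_force: [-2.6, 5.0, -1.3]
opening: 0.053
```

Contact with A is at TCP by ≈ -0.0759, at about 5 N. I ease off slightly and lower onto the bar.

arm_command:
  motion:
    - {"x":0.004,"y":0,"z":0.005,"rx":0,"ry":0,"rz":0,"jaw":-1}
    - {"x":0,"y":0,"z":0.005,"rx":0,"ry":0,"rz":0,"jaw":-1}
    - {"x":0,"y":0,"z":0.005,"rx":0,"ry":0,"rz":0,"jaw":-1}

```text
clock: 8.95
tcp_pos: [0.5672, -0.2289, 0.1958]
ee_rot: [180.0, -0.0, 98.2]
ft_force: [-0.7, 3.9, 6.7]
opening: 0.0534
```

arm_command:
  motion:
    - {"x":0,"y":0,"z":0.005,"rx":0,"ry":0,"rz":0,"jaw":-1}
    - {"x":0,"y":0,"z":0,"rx":0,"ry":0,"rz":0,"jaw":-1}

```text
clock: 9.15
tcp_pos: [0.5673, -0.2289, 0.1958]
ee_rot: [180.0, 0.0, 98.2]
ft_force: [-3.3, 4.9, 5.9]
opening: 0.0532
```

arm_command:
  motion:
    - {"x":0,"y":0,"z":0,"rx":0,"ry":0,"rz":0,"jaw":0.2}
    - {"x":0,"y":0,"z":0,"rx":0,"ry":0,"rz":0,"jaw":1}
    - {"x":0,"y":0,"z":0,"rx":0,"ry":0,"rz":0,"jaw":1}
    - {"x":0,"y":0,"z":0,"rx":0,"ry":0,"rz":0,"jaw":1}
    - {"x":0,"y":0,"z":0,"rx":0,"ry":0,"rz":0,"jaw":1}

```text
clock: 9.65
tcp_pos: [0.5669, -0.23, 0.1946]
ee_rot: [180.0, 0.0, 98.1]
ft_force: [-0.4, -0.1, -1.0]
opening: 0.0852
```

arm_command:
  motion:
    - {"x":0,"y":0,"z":-0.1,"rx":0,"ry":0,"rz":0,"jaw":1}
    - {"x":0,"y":0,"z":-0.2,"rx":0,"ry":0,"rz":0,"jaw":1}
    - {"x":0,"y":0,"z":-0.2,"rx":0,"ry":0,"rz":0,"jaw":1}
    - {"x":0.2,"y":-0.009,"z":0,"rx":0,"ry":0,"rz":0,"jaw":0}
    - {"x":0.2,"y":0,"z":0,"rx":0,"ry":0,"rz":0,"jaw":-1}

```text
clock: 10.15
tcp_pos: [0.5541, -0.1509, 0.296]
ee_rot: [179.8, 0.1, 98.0]
ft_force: [0.1, 1.5, 0.5]
opening: 0.059
```

```bash
python3 gap.py s4; python3 - <<'E'
from plan import *; from h import *
x,y=toworld(0,.047); plan([(x,y,.295,98.15),(x,y,.212,98.15)],jaw=-1,step=.042)
E
```

```text
10.2 tcp [ 0.5532 -0.1412  0.2959] bf [0.0005 0.0128] [179.9069  -0.1758  98.5896] f [-1.132   6.5888  0.2038] f_by 6.682740279920952 0.051640588454231716
0.2315 [-124.0, -60.0, -56.0, -48.0, -18.0, 14.0, 102.0, 120.0, 124.0, 128.0, 130.0, 132.0, 134.0, 136.0]
0.222 [-124.0, -120.0, -56.0, -52.0, -18.0, -14.0, 104.0, 108.0]
[{"x": 0.171, "y": -0.001, "z": 0.0049, "rx": 0.0032, "ry": -0.0061, "rz": 0.0153, "jaw": -1}, {"z": 0.2075, "jaw": -1}, {"z": 0.2075, "jaw": -1}]
```

View pics/s4.png

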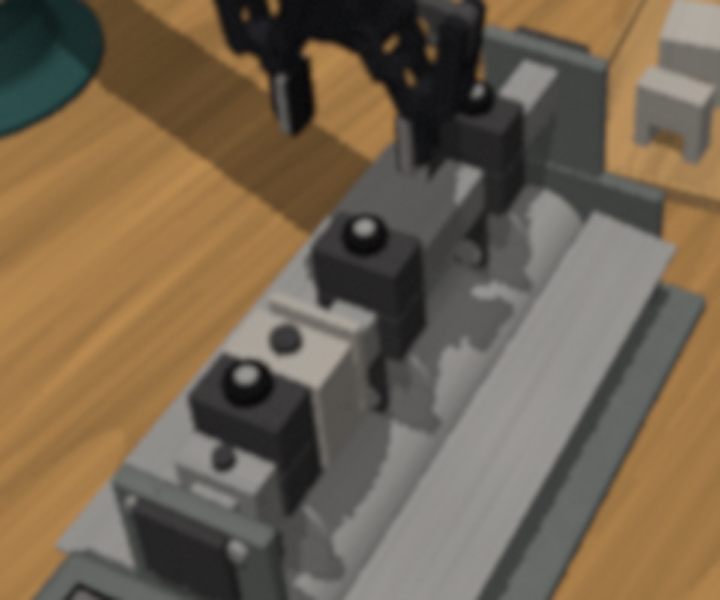

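The gauge stands flat against A at crop (235–375, 295–470), and the fingers are moving past B. I settle before going down.

arm_command:
  motion:
    - {"x":0.19,"y":0,"z":0,"rx":0,"ry":0,"rz":0,"jaw":-1}
    - {"x":0,"y":0,"z":0,"rx":0,"ry":0,"rz":0,"jaw":-1}
    - {"x":0,"y":0,"z":0,"rx":0,"ry":0,"rz":0,"jaw":-1}
    - {"x":0,"y":0,"z":0,"rx":0,"ry":0,"rz":0,"jaw":-1}

```text
clock: 10.6
tcp_pos: [0.5485, -0.1141, 0.2945]
ee_rot: [-180.0, 0.0, 98.1]
ft_force: [0.1, -1.0, -0.2]
opening: -0.0002
```

```bash
python3 - <<'E'
from plan import *; from h import *
s=state(); print(s["clock"],s["tcp_pos"],tobf(*s["tcp_pos"][:2]),s["opening"])
x,y=toworld(0,.047); plan([(x,y,.212,98.15)],jaw=-1,step=.042)
E
```

```text
10.6 [ 0.5484828  -0.1140562   0.29453236] [-0.0004069589172411153, 0.040308593178528064] -0.00018063552578646377
[{"x": 0.0169, "y": 0.001, "z": 0.2063, "rx": -0.0002, "ry": 0.0007, "rz": -0.0014, "jaw": -1}, {"x": 0.0168, "y": 0.001, "z": 0.2063, "rx": -0.0001, "ry": 0.0006, "rz": -0.0014, "jaw": -1}]
```

arm_command:
  motion:
    - {"x":0.03,"y":0,"z":0.1,"rx":0,"ry":0,"rz":0,"jaw":-1}
    - {"x":0,"y":0,"z":0.16,"rx":0,"ry":0,"rz":0,"jaw":-1}
    - {"x":0,"y":0,"z":0.1,"rx":0,"ry":0,"rz":0,"jaw":-1}
    - {"x":0,"y":0,"z":0.05,"rx":0,"ry":0,"rz":0,"jaw":-1}
    - {"x":0,"y":0,"z":0,"rx":0,"ry":0,"rz":0,"jaw":-1}

```text
clock: 11.1
tcp_pos: [0.5469, -0.1077, 0.2113]
ee_rot: [-179.9, -0.1, 98.1]
ft_force: [-0.7, -0.5, 0.2]
opening: -0.0001
```

```bash
python3 gap.py s5
```

```text
11.15 tcp [ 0.5477 -0.1075  0.2125] bf [-0.0003  0.0469] [-179.9751   -0.0173   98.0873] f [ 0.2091 -0.0997 -0.0515] f_by -0.12836552765387813 0.0003666282851806101
0.2315 [-122.0, -60.0, -56.0, -48.0, -18.0, 14.0, 32.0, 40.0, 104.0, 106.0, 108.0, 110.0, 130.0, 134.0]
0.222 [-124.0, -120.0, -56.0, -52.0, -18.0, -12.0, 32.0, 40.0, 46.0, 48.0, 104.0, 108.0]
```

View pics/s5.png

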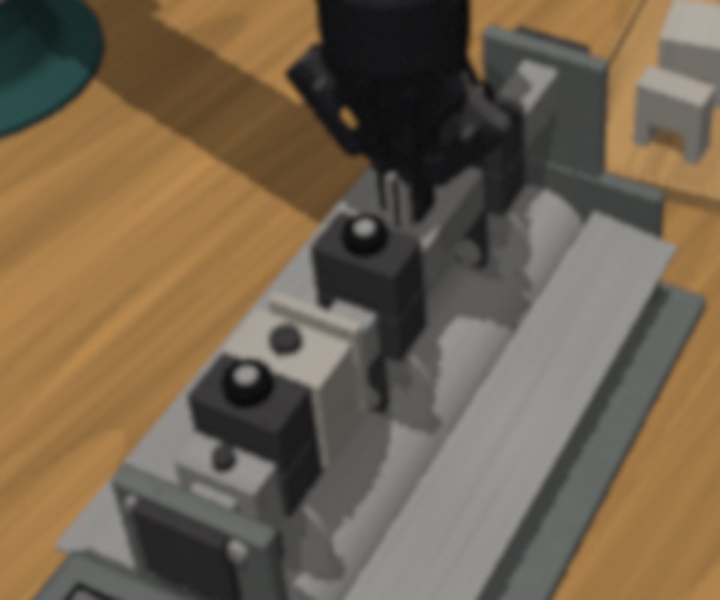

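The shut fingers are on the bar behind B at crop (385–430, 170–240). I approach B's +y face.

arm_command:
  motion:
    - {"x":-0.04,"y":0,"z":0,"rx":0,"ry":0,"rz":0,"jaw":-1}
    - {"x":-0.03,"y":0,"z":0,"rx":0,"ry":0,"rz":0,"jaw":-1}
    - {"x":-0.01,"y":0,"z":0,"rx":0,"ry":0,"rz":0,"jaw":-1}
    - {"x":-0.01,"y":0,"z":0,"rx":0,"ry":0,"rz":0,"jaw":-1}

```text
clock: 11.55
tcp_pos: [0.5503, -0.1252, 0.2131]
ee_rot: [180.0, 0.0, 98.1]
ft_force: [-0.4, 0.5, -0.5]
opening: 0.0
```

arm_command:
  motion:
    - {"x":-0.01,"y":0,"z":0,"rx":0,"ry":0,"rz":0,"jaw":-1}
    - {"x":-0.01,"y":0,"z":0,"rx":0,"ry":0,"rz":0,"jaw":-1}

```text
clock: 11.75
tcp_pos: [0.5505, -0.127, 0.2129]
ee_rot: [-180.0, -0.1, 98.2]
ft_force: [-2.7, 7.0, 2.6]
opening: -0.0004
```

arm_command:
  motion:
    - {"x":-0.01,"y":0,"z":0,"rx":0,"ry":0,"rz":0,"jaw":-1}
    - {"x":-0.01,"y":0,"z":0,"rx":0,"ry":0,"rz":0,"jaw":-1}

```text
clock: 11.95
tcp_pos: [0.5509, -0.1299, 0.2129]
ee_rot: [-180.0, -0.2, 98.3]
ft_force: [-2.6, 5.6, 3.9]
opening: -0.0002
```

Contact with B is felt at about 6–7 N of sliding drag. I slide it most of the way.

arm_command:
  motion:
    - {"x":-0.015,"y":0,"z":0,"rx":0,"ry":0,"rz":0,"jaw":-1}
    - {"x":-0.015,"y":0,"z":0,"rx":0,"ry":0,"rz":0,"jaw":-1}
    - {"x":-0.015,"y":0,"z":0,"rx":0,"ry":0,"rz":0,"jaw":-1}
    - {"x":-0.015,"y":0,"z":0,"rx":0,"ry":0,"rz":0,"jaw":-1}
    - {"x":-0.015,"y":0,"z":0,"rx":0,"ry":0,"rz":0,"jaw":-1}

```text
clock: 12.45
tcp_pos: [0.553, -0.1447, 0.2129]
ee_rot: [-179.9, -0.2, 98.3]
ft_force: [-2.5, 5.9, 3.4]
opening: -0.0002
```

```bash
python3 gap.py s6
```

```text
12.5 tcp [ 0.5531 -0.1455  0.2129] bf [-0.0003  0.0086] [-179.9585   -0.142    98.2358] f [-2.1844  4.295   3.9435] f_by 4.561268656273794 -8.986982604825103e-05
0.2315 [-124.0, -60.0, -56.0, -46.0, -36.0, -2.0, 0.0, 2.0, 102.0, 130.0, 132.0, 136.0]
0.222 [-124.0, -120.0, -56.0, -52.0, -36.0, -32.0, 10.0, 12.0, 102.0, 108.0]
```

View pics/s6.png

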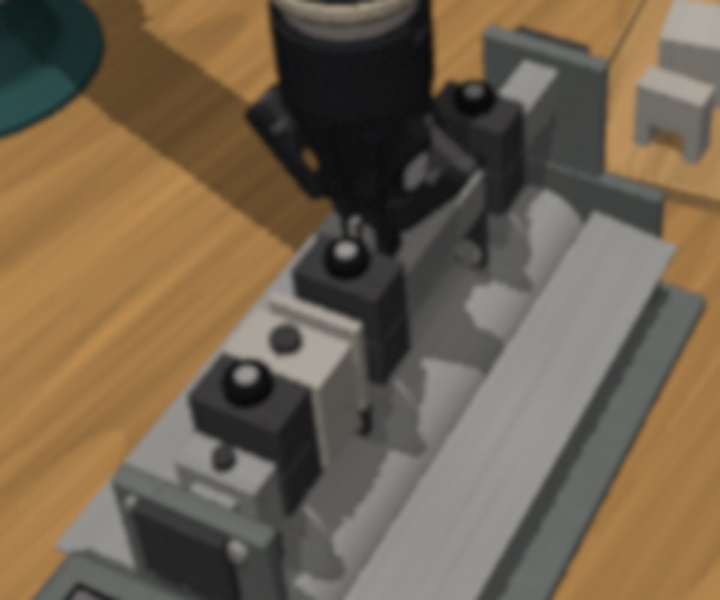

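B has slid to the jaw plate's vicinity with about 13 mm left.

arm_command:
  motion:
    - {"x":-0.012,"y":0,"z":0,"rx":0,"ry":0,"rz":0,"jaw":-1}
    - {"x":-0.012,"y":0,"z":0,"rx":0,"ry":0,"rz":0,"jaw":-1}
    - {"x":-0.012,"y":0,"z":0,"rx":0,"ry":0,"rz":0,"jaw":-1}
    - {"x":-0.008,"y":0,"z":0,"rx":0,"ry":0,"rz":0,"jaw":-1}

```text
clock: 12.9
tcp_pos: [0.5543, -0.1535, 0.2129]
ee_rot: [-180.0, -0.2, 98.3]
ft_force: [-2.7, 6.7, 3.4]
opening: 0.0
```

arm_command:
  motion:
    - {"x":-0.004,"y":0,"z":0,"rx":0,"ry":0,"rz":0,"jaw":-1}
    - {"x":-0.004,"y":0,"z":0,"rx":0,"ry":0,"rz":0,"jaw":-1}

```text
clock: 13.1
tcp_pos: [0.5545, -0.155, 0.2129]
ee_rot: [-179.9, -0.2, 98.3]
ft_force: [-2.8, 5.1, 3.9]
opening: 0.0002
```

arm_command:
  motion:
    - {"x":-0.004,"y":0,"z":0,"rx":0,"ry":0,"rz":0,"jaw":-1}
    - {"x":-0.004,"y":0,"z":0,"rx":0,"ry":0,"rz":0,"jaw":-1}

```text
clock: 13.3
tcp_pos: [0.5547, -0.1565, 0.2129]
ee_rot: [-179.9, -0.2, 98.3]
ft_force: [-3.1, 5.6, 3.9]
opening: 0.0004
```

arm_command:
  motion:
    - {"x":-0.004,"y":0,"z":0,"rx":0,"ry":0,"rz":0,"jaw":-1}
    - {"x":-0.004,"y":0,"z":0,"rx":0,"ry":0,"rz":0,"jaw":-1}

```text
clock: 13.5
tcp_pos: [0.5549, -0.1581, 0.2129]
ee_rot: [-179.9, -0.2, 98.3]
ft_force: [-2.9, 6.0, 3.1]
opening: -0.0001
```

arm_command:
  motion:
    - {"x":-0.004,"y":0,"z":0,"rx":0,"ry":0,"rz":0,"jaw":-1}

```text
clock: 13.6
tcp_pos: [0.555, -0.1589, 0.2129]
ee_rot: [-179.9, -0.2, 98.3]
ft_force: [-2.6, 4.8, 3.6]
opening: -0.0001
```

arm_command:
  motion:
    - {"x":-0.004,"y":0,"z":0,"rx":0,"ry":0,"rz":0,"jaw":-1}

```text
clock: 13.7
tcp_pos: [0.5551, -0.1595, 0.2129]
ee_rot: [-179.9, -0.2, 98.3]
ft_force: [-3.6, 7.7, 3.6]
opening: -0.0003
```

arm_command:
  motion:
    - {"x":-0.004,"y":0,"z":0,"rx":0,"ry":0,"rz":0,"jaw":-1}
    - {"x":0,"y":0,"z":0,"rx":0,"ry":0,"rz":0,"jaw":-1}

```text
clock: 13.9
tcp_pos: [0.5551, -0.1595, 0.2129]
ee_rot: [-179.9, -0.2, 98.3]
ft_force: [-2.9, 7.3, 4.0]
opening: 0.0003
```

arm_command:
  motion:
    - {"x":-0.004,"y":0,"z":0,"rx":0,"ry":0,"rz":0,"jaw":-1}
    - {"x":0,"y":0,"z":0,"rx":0,"ry":0,"rz":0,"jaw":-1}

```text
clock: 14.1
tcp_pos: [0.5551, -0.1595, 0.2129]
ee_rot: [-179.9, -0.3, 98.3]
ft_force: [-4.2, 8.3, 5.5]
opening: -0.0
```

arm_command:
  motion:
    - {"x":-0.004,"y":0,"z":0,"rx":0,"ry":0,"rz":0,"jaw":-1}
    - {"x":0,"y":0,"z":0,"rx":0,"ry":0,"rz":0,"jaw":-1}

```text
clock: 14.3
tcp_pos: [0.555, -0.1595, 0.2129]
ee_rot: [-179.9, -0.3, 98.4]
ft_force: [-4.7, 10.6, 5.2]
opening: 0.0003
```

arm_command:
  motion:
    - {"x":-0.004,"y":0,"z":0,"rx":0,"ry":0,"rz":0,"jaw":-1}
    - {"x":-0.003,"y":0,"z":0,"rx":0,"ry":0,"rz":0,"jaw":-1}
    - {"x":0,"y":0,"z":0,"rx":0,"ry":0,"rz":0,"jaw":-1}

```text
clock: 14.6
tcp_pos: [0.5551, -0.1596, 0.2129]
ee_rot: [-179.9, -0.4, 98.4]
ft_force: [-5.7, 13.6, 7.3]
opening: -0.0001
```

```bash
python3 gap.py s7
```

```text
14.65 tcp [ 0.5551 -0.1595  0.2129] bf [-0.0003 -0.0056] [-179.8596   -0.4386   98.4199] f [-6.1979 14.041   6.8775] f_by 14.777847063132826 -4.049701942366307e-06
0.2315 [-124.0, -60.0, -56.0, -18.0, -16.0, -12.0, 104.0, 134.0]
0.222 [-124.0, -120.0, -56.0, -52.0, -2.0, 0.0, 104.0, 108.0]
```

View pics/s7.png

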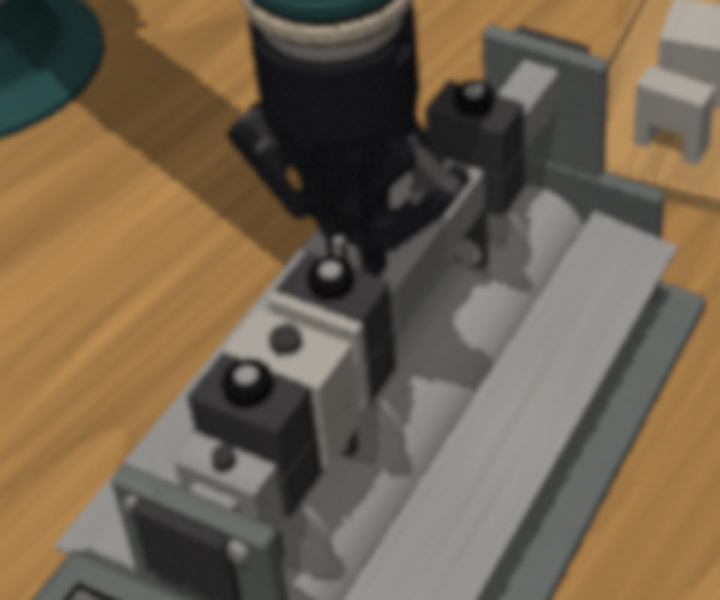

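B is nipped snugly: the fingers stopped at by = -0.0056 while the force rose to about 15 N, so about 9 N is on the gauge. I back off and return over the gauge.

arm_command:
  motion:
    - {"x":0.03,"y":0,"z":0,"rx":0,"ry":0,"rz":0,"jaw":-1}
    - {"x":0.05,"y":0,"z":0,"rx":0,"ry":0,"rz":0,"jaw":-1}
    - {"x":0,"y":0,"z":-0.15,"rx":0,"ry":0,"rz":0,"jaw":-1}
    - {"x":0,"y":0,"z":-0.2,"rx":0,"ry":0,"rz":0,"jaw":-1}
    - {"x":0,"y":0,"z":-0.1,"rx":0,"ry":0,"rz":0,"jaw":1}

```text
clock: 15.15
tcp_pos: [0.555, -0.1503, 0.3058]
ee_rot: [179.8, 0.1, 98.1]
ft_force: [0.7, 0.1, 1.2]
opening: 0.0132
```

```bash
python3 - <<'E'
from plan import *; from h import *
s=state(); print(s["clock"],s["tcp_pos"],tobf(*s["tcp_pos"][:2]),s["ee_rot"],s["opening"])
x,y=toworld(.0016,-.0759); plan([(x,y,.30,98.15)],jaw=1,step=.03)
E
```

```text
15.15 [ 0.55495586 -0.15031841  0.30582152] [0.0008600066367818416, 0.0034949673097088834] [1.79784156e+02 1.24636505e-01 9.81478380e+01] 0.013178411478932076
[{"x": -0.1323, "y": 0.0012, "z": 0.01, "rx": 0.0025, "ry": 0.0015, "jaw": 1}, {"x": -0.1323, "y": 0.0012, "z": 0.0099, "rx": 0.0025, "ry": 0.0014, "jaw": 1}, {"x": -0.1323, "y": 0.0012, "z": 0.0098, "rx": 0.0025, "ry": 0.0015, "rz": -0.0001, "jaw": 1}]
```

arm_command:
  motion:
    - {"x":-0.15,"y":0.003,"z":0,"rx":0,"ry":0,"rz":0,"jaw":1}
    - {"x":-0.15,"y":0.003,"z":0,"rx":0,"ry":0,"rz":0,"jaw":1}
    - {"x":-0.09,"y":0,"z":0,"rx":0,"ry":0,"rz":0,"jaw":1}
    - {"x":0,"y":0,"z":0,"rx":0,"ry":0,"rz":0,"jaw":1}
    - {"x":0,"y":0,"z":0,"rx":0,"ry":0,"rz":0,"jaw":1}

```text
clock: 15.65
tcp_pos: [0.5659, -0.2264, 0.3022]
ee_rot: [-180.0, -0.1, 98.2]
ft_force: [-0.5, 0.3, -0.4]
opening: 0.0847
```

```bash
python3 gap.py s8; python3 - <<'E'
from plan import *; from h import *
x,y=toworld(.0016,-.0759); plan([(x,y,.30,98.15)],jaw=1,step=.03)
E
```

```text
15.7 tcp [ 0.566  -0.2256  0.3024] bf [ 0.0011 -0.0726] [-179.9844   -0.0726   98.2441] f [-0.649   0.1897 -0.0206] f_by 0.27975515175871524 0.08518661026366989
0.2315 [-124.0, -60.0, -56.0, -18.0, 104.0, 134.0]
0.222 [-124.0, -120.0, -56.0, -52.0, 102.0, 108.0]
[{"x": -0.0165, "y": 0.0023, "z": 0.0121, "rx": -0.0005, "ry": -0.0025, "rz": 0.0033, "jaw": 1}]
```

View pics/s8.png

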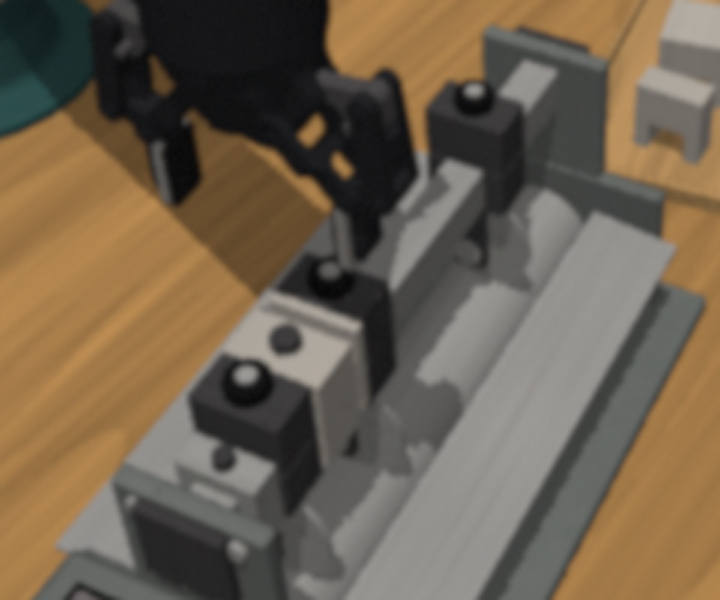

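Jaws are open above the gauge, which remains nipped at crop (235–390, 260–465). I align and descend.

arm_command:
  motion:
    - {"x":-0.018,"y":0.002,"z":0.1,"rx":0,"ry":0,"rz":0,"jaw":1}
    - {"x":0,"y":0,"z":0.15,"rx":0,"ry":0,"rz":0,"jaw":1}
    - {"x":0,"y":0,"z":0.15,"rx":0,"ry":0,"rz":0,"jaw":1}
    - {"x":0,"y":0,"z":0.11,"rx":0,"ry":0,"rz":0,"jaw":1}
    - {"x":0,"y":0,"z":0,"rx":0,"ry":0,"rz":0,"jaw":1}

```text
clock: 16.2
tcp_pos: [0.565, -0.2285, 0.1976]
ee_rot: [-179.7, -0.2, 98.3]
ft_force: [-1.1, -0.3, -0.0]
opening: 0.0852
```

arm_command:
  motion:
    - {"x":0,"y":0,"z":0,"rx":0,"ry":0,"rz":0,"jaw":1}
    - {"x":0,"y":0,"z":0,"rx":0,"ry":0,"rz":0,"jaw":1}

```text
clock: 16.4
tcp_pos: [0.5681, -0.2303, 0.2025]
ee_rot: [179.9, 0.1, 98.2]
ft_force: [1.1, 0.3, -0.4]
opening: 0.0853
```

```bash
python3 - <<'E'
from plan import *; from h import *
s=state(); print(s["clock"],s["tcp_pos"],tobf(*s["tcp_pos"][:2]),s["ee_rot"],s["opening"],s["ft_force"])
E
```

```text
16.4 [ 0.56807407 -0.23034403  0.20246103] [0.002500890707917083, -0.07758212150116978] [1.79857310e+02 6.68448922e-02 9.82066250e+01] 0.08530321706750425 [ 1.11526824  0.26586105 -0.41823514]
```

arm_command:
  motion:
    - {"x":0,"y":0,"z":0.015,"rx":0,"ry":0,"rz":0,"jaw":1}
    - {"x":0,"y":0,"z":0,"rx":0,"ry":0,"rz":0,"jaw":1}
    - {"x":0,"y":0,"z":0,"rx":0,"ry":0,"rz":0,"jaw":1}

```text
clock: 16.7
tcp_pos: [0.5671, -0.231, 0.1981]
ee_rot: [180.0, 0.0, 98.1]
ft_force: [0.2, -0.2, -0.1]
opening: 0.0851
```

```bash
python3 - <<'E'
from plan import *; from h import *
s=state(); print(s["clock"],s["tcp_pos"],tobf(*s["tcp_pos"][:2]),s["ee_rot"],s["opening"],s["ft_force"])
E
```

```text
16.7 [ 0.56707069 -0.23100314  0.19813918] [0.0014142048845947348, -0.0780923343378018] [1.79969191e+02 2.77008140e-02 9.81389722e+01] 0.08513991322928254 [ 0.17272068 -0.23009555 -0.05161556]
```

arm_command:
  motion:
    - {"x":0.01,"y":0,"z":0.003,"rx":0,"ry":0,"rz":0,"jaw":1}
    - {"x":0,"y":0,"z":0,"rx":0,"ry":0,"rz":0,"jaw":0.5}
    - {"x":0,"y":0,"z":0,"rx":0,"ry":0,"rz":0,"jaw":0.3}
    - {"x":0,"y":0,"z":0,"rx":0,"ry":0,"rz":0,"jaw":-1}
    - {"x":0,"y":0,"z":0,"rx":0,"ry":0,"rz":0,"jaw":-1}
  newtons: 40

```text
clock: 17.2
tcp_pos: [0.5672, -0.2288, 0.1973]
ee_rot: [179.9, 0.0, 98.2]
ft_force: [1.5, -0.1, 0.6]
opening: 0.053
```

```bash
python3 gap.py s9
```

```text
17.25 tcp [ 0.5672 -0.2288  0.1974] bf [ 0.0018 -0.0759] [179.9307   0.0147  98.159 ] f [ 2.0103 -0.5022  0.9747] f_by -0.7820990770147271 0.05350773174144648
0.2315 [-124.0, -62.0, 104.0, 134.0]
0.222 [-124.0, -120.0, 102.0, 108.0]
```

arm_command:
  motion:
    - {"x":-0.004,"y":0,"z":0,"rx":0,"ry":0,"rz":0,"jaw":-1}
    - {"x":0,"y":0,"z":-0.01,"rx":0,"ry":0,"rz":0,"jaw":-1}
    - {"x":0,"y":0,"z":-0.02,"rx":0,"ry":0,"rz":0,"jaw":-1}
    - {"x":0,"y":0,"z":-0.02,"rx":0,"ry":0,"rz":0,"jaw":-1}

```text
clock: 17.65
tcp_pos: [0.5648, -0.2291, 0.205]
ee_rot: [-179.7, -0.2, 98.2]
ft_force: [0.1, 2.4, -13.0]
opening: 0.0535
```

arm_command:
  motion:
    - {"x":0,"y":0,"z":-0.03,"rx":0,"ry":0,"rz":0,"jaw":-1}
    - {"x":0,"y":0,"z":-0.03,"rx":0,"ry":0,"rz":0,"jaw":-1}
    - {"x":0,"y":0,"z":-0.03,"rx":0,"ry":0,"rz":0,"jaw":-1}

```text
clock: 17.95
tcp_pos: [0.5655, -0.229, 0.2246]
ee_rot: [-179.8, -0.1, 98.2]
ft_force: [-1.2, 3.2, -13.5]
opening: 0.0537
```

arm_command:
  motion:
    - {"x":0,"y":0,"z":-0.04,"rx":0,"ry":0,"rz":0,"jaw":-1}
    - {"x":0,"y":0,"z":-0.04,"rx":0,"ry":0,"rz":0,"jaw":-1}
    - {"x":0,"y":0,"z":-0.04,"rx":0,"ry":0,"rz":0,"jaw":-1}
    - {"x":0,"y":0,"z":-0.04,"rx":0,"ry":0,"rz":0,"jaw":-1}

```text
clock: 18.35
tcp_pos: [0.5679, -0.2292, 0.2596]
ee_rot: [179.8, 0.0, 98.2]
ft_force: [0.3, 0.3, -3.7]
opening: 0.0536
```

arm_command:
  motion:
    - {"x":0,"y":0,"z":-0.05,"rx":0,"ry":0,"rz":0,"jaw":-1}
    - {"x":0,"y":0,"z":-0.08,"rx":0,"ry":0,"rz":0,"jaw":-1}
    - {"x":0,"y":0,"z":-0.12,"rx":0,"ry":0,"rz":0,"jaw":-1}
    - {"x":0,"y":0,"z":-0.1,"rx":0,"ry":0,"rz":0,"jaw":-1}
    - {"x":0,"y":0,"z":0,"rx":0,"ry":0,"rz":0,"jaw":-1}

```text
clock: 18.85
tcp_pos: [0.5692, -0.2316, 0.3327]
ee_rot: [179.5, 0.4, 98.1]
ft_force: [0.0, -0.0, -3.7]
opening: 0.053
```

```bash
python3 gap.py s10
```

```text
18.9 tcp [ 0.5681 -0.2311  0.3303] bf [ 0.0024 -0.0784] [179.6981   0.2737  98.0812] f [-0.6115 -0.3155 -3.3636] f_by -0.22564803056286814 0.05342421323903189
0.2315 [-124.0, -92.0, -50.0, -18.0, 104.0, 118.0, 120.0, 130.0, 132.0, 134.0]
0.222 [-124.0, -120.0, -50.0, -46.0, 104.0, 108.0]
```

View pics/s10.png

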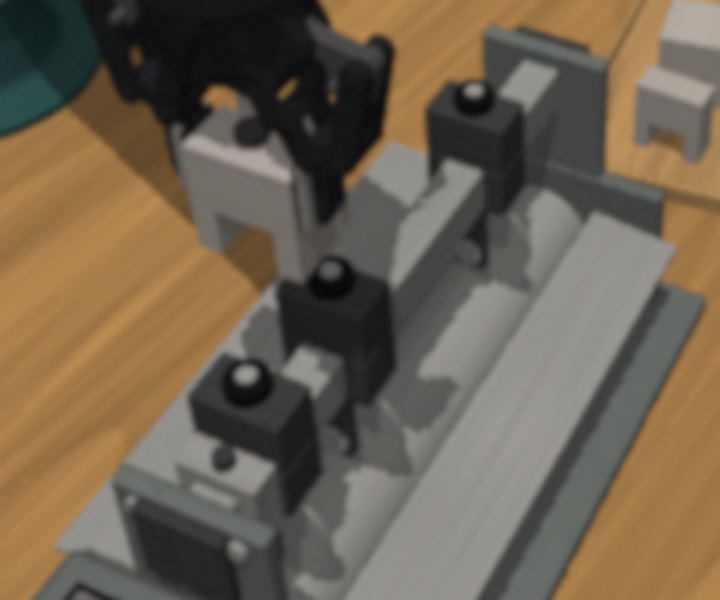

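```bash
cat > meas.py <<'E'
from h import *
import sys
def edges(c,name=""):
    P=xyz(c);z=P[...,2];ok=c["depth"]>0;bx,by=bf(P); out=[]
    q=ok&(abs(z-.2345)<.0035)&(abs(bx)<.035)&(by>-.13)&(by<.16)
    # front faces: -y face points, z .205-.23
    f=ok&(z>.21)&(z<.229)&(abs(bx)<.02)&(by>-.13)&(by<.16)
    v=np.sort(by[q]); cl=np.split(v,np.where(np.diff(v)>.012)[0]+1)
    print(name,"tops",[(len(k),np.round(np.percentile(k,[1,99])*1000,1).tolist(),round(float(np.mean(np.percentile(k,[1,99])))*1000,1)) for k in cl if len(k)>20])
    v=np.sort(by[f]); cl=np.split(v,np.where(np.diff(v)>.012)[0]+1)
    print(name,"faces",[(len(k),round(float(np.median(k))*1000,2)) for k in cl if len(k)>20])
if __name__=="__main__":
    for n in sys.argv[1:]: edges(load(n),n)
E
python3 meas.py scene0.npz scene2.npz last.npz
```

```text
scene0.npz tops [(453, [-122.1, -91.9], -107.0), (351, [-16.8, 14.0], -1.4), (263, [104.1, 134.0], 119.0)]
scene0.npz faces [(236, -121.6), (184, -15.23), (164, 105.6)]
scene2.npz tops [(449, [-122.1, -92.3], -107.2), (209, [-16.5, 14.0], -1.3), (268, [103.3, 134.2], 118.8)]
scene2.npz faces [(252, -121.52), (132, -15.15), (167, 105.49)]
last.npz tops [(448, [-122.3, -92.2], -107.2), (323, [-48.9, -18.8], -33.9), (265, [103.8, 133.9], 118.8)]
last.npz faces [(237, -121.49), (186, -47.97), (165, 105.48)]
```

The gap now reads about 43.4 mm (holder spacing about 73.4 mm), and B stayed where it was set. I step the gauge along to B's +y side, where contact is expected at TCP by ≈ -0.0026.

arm_command:
  motion:
    - {"x":0.12,"y":0,"z":0,"rx":0,"ry":0,"rz":0,"jaw":-1}
    - {"x":0.16,"y":0,"z":0,"rx":0,"ry":0,"rz":0,"jaw":-1}
    - {"x":0.1,"y":0,"z":0.05,"rx":0,"ry":0,"rz":0,"jaw":-1}
    - {"x":0.05,"y":0,"z":0.05,"rx":0,"ry":0,"rz":0,"jaw":-1}
    - {"x":0,"y":0,"z":0,"rx":0,"ry":0,"rz":0,"jaw":-1}

```text
clock: 19.4
tcp_pos: [0.5535, -0.1437, 0.3052]
ee_rot: [-179.8, -0.0, 98.3]
ft_force: [-0.2, -0.5, -3.2]
opening: 0.0538
```

arm_command:
  motion:
    - {"x":0,"y":0,"z":0,"rx":0,"ry":0,"rz":0,"jaw":-1}
    - {"x":0,"y":0,"z":0,"rx":0,"ry":0,"rz":0,"jaw":-1}
    - {"x":0,"y":0,"z":0,"rx":0,"ry":0,"rz":0,"jaw":-1}

```text
clock: 19.7
tcp_pos: [0.5548, -0.1459, 0.3073]
ee_rot: [180.0, 0.0, 98.0]
ft_force: [-0.2, -0.8, -4.2]
opening: 0.0533
```

```bash
python3 gap.py s11; python3 meas.py last.npz
```

```text
19.75 tcp [ 0.5547 -0.1457  0.3072] bf [0.0013 0.0081] [179.984    0.022   98.0625] f [-0.1205  0.9256 -3.7683] f_by 0.9333122004461561 0.05342825891585062
0.2315 [-124.0, -90.0, -50.0, -18.0, 102.0, 122.0, 124.0, 126.0, 128.0, 134.0]
0.222 [-124.0, -120.0, -50.0, -46.0, 102.0, 108.0]
last.npz tops [(446, [-122.1, -91.7], -106.9), (381, [-49.2, -18.9], -34.0), (202, [103.5, 133.7], 118.6)]
last.npz faces [(249, -121.53), (179, -48.09), (152, 105.44)]
```

View pics/s11.png

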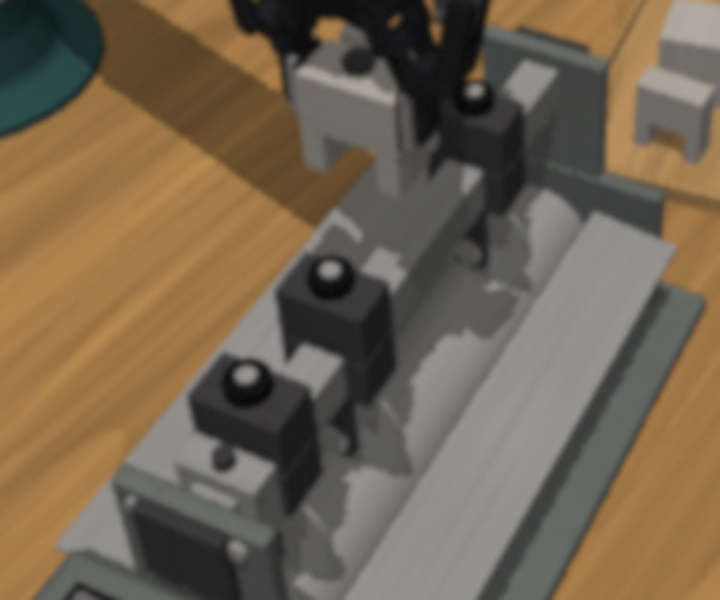

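arm_command:
  motion:
    - {"x":0,"y":0,"z":0.1,"rx":0,"ry":0,"rz":0,"jaw":-1}
    - {"x":0,"y":0,"z":0.15,"rx":0,"ry":0,"rz":0,"jaw":-1}
    - {"x":0,"y":0,"z":0.1,"rx":0,"ry":0,"rz":0,"jaw":-1}
    - {"x":0,"y":0,"z":0.05,"rx":0,"ry":0,"rz":0,"jaw":-1}
    - {"x":0,"y":0,"z":0,"rx":0,"ry":0,"rz":0,"jaw":-1}

```text
clock: 20.25
tcp_pos: [0.554, -0.1448, 0.2259]
ee_rot: [-179.9, -0.1, 98.1]
ft_force: [-0.7, -0.3, -2.7]
opening: 0.0531
```

arm_command:
  motion:
    - {"x":0,"y":0,"z":0.03,"rx":0,"ry":0,"rz":0,"jaw":-1}
    - {"x":0,"y":0,"z":0.03,"rx":0,"ry":0,"rz":0,"jaw":-1}
    - {"x":0,"y":0,"z":0.03,"rx":0,"ry":0,"rz":0,"jaw":-1}

```text
clock: 20.55
tcp_pos: [0.555, -0.1448, 0.2094]
ee_rot: [179.9, 0.0, 98.1]
ft_force: [-0.9, -0.3, -2.9]
opening: 0.0532
```

arm_command:
  motion:
    - {"x":-0.01,"y":0,"z":0.025,"rx":0,"ry":0,"rz":0,"jaw":-1}
    - {"x":-0.015,"y":0,"z":0.02,"rx":0,"ry":0,"rz":0,"jaw":-1}
    - {"x":-0.01,"y":0,"z":0,"rx":0,"ry":0,"rz":0,"jaw":-1}
    - {"x":0,"y":0,"z":0,"rx":0,"ry":0,"rz":0,"jaw":-1}

```text
clock: 20.95
tcp_pos: [0.5556, -0.1521, 0.2]
ee_rot: [-180.0, 0.0, 98.1]
ft_force: [0.1, -0.3, -3.2]
opening: 0.0535
```

```bash
python3 gap.py s12; python3 meas.py last.npz
```

```text
21.0 tcp [ 0.5557 -0.1518  0.2002] bf [0.0014 0.0019] [179.9851   0.0095  98.1227] f [-0.0583  0.6514 -2.0258] f_by 0.653122708862495 0.0531396937320803
0.2315 [-124.0, -92.0, -50.0, -18.0, -16.0, 8.0, 12.0, 14.0, 22.0, 24.0, 102.0, 122.0, 124.0, 134.0]
0.222 [-124.0, -120.0, -50.0, -46.0, -14.0, -12.0, 22.0, 24.0, 102.0, 108.0]
last.npz tops [(448, [-122.2, -92.3], -107.2), (773, [-49.1, 22.8], -13.1), (258, [103.6, 134.9], 119.3)]
last.npz faces [(248, -121.72), (183, -48.14), (165, 105.59)]
```

arm_command:
  motion:
    - {"x":-0.008,"y":0,"z":0,"rx":0,"ry":0,"rz":0,"jaw":-1}
    - {"x":-0.007,"y":0,"z":0,"rx":0,"ry":0,"rz":0,"jaw":-1}
    - {"x":0,"y":0,"z":0,"rx":0,"ry":0,"rz":0,"jaw":-1}

```text
clock: 21.3
tcp_pos: [0.5561, -0.1548, 0.2002]
ee_rot: [180.0, 0.0, 98.1]
ft_force: [-0.1, -0.2, -3.8]
opening: 0.0534
```

arm_command:
  motion:
    - {"x":-0.003,"y":0,"z":0,"rx":0,"ry":0,"rz":0,"jaw":-1}
    - {"x":0,"y":0,"z":0,"rx":0,"ry":0,"rz":0,"jaw":-1}

```text
clock: 21.5
tcp_pos: [0.5561, -0.1551, 0.2001]
ee_rot: [-180.0, 0.0, 98.1]
ft_force: [0.1, 0.1, -2.9]
opening: 0.0536
```

```bash
python3 gap.py s13; python3 meas.py last.npz
```

```text
21.55 tcp [ 0.5561 -0.1551  0.2001] bf [ 0.0013 -0.0014] [179.9985   0.0027  98.1451] f [-0.2542  0.0026 -3.332 ] f_by 0.03857842894567221 0.05358545681958617
0.2315 [-124.0, -92.0, -50.0, 4.0, 6.0, 8.0, 102.0, 134.0]
0.222 [-124.0, -120.0, -50.0, -46.0, 20.0, 22.0, 104.0, 108.0]
last.npz tops [(453, [-122.0, -92.2], -107.1), (732, [-49.0, 19.9], -14.6), (264, [103.2, 134.6], 118.9)]
last.npz faces [(256, -121.46), (184, -48.27), (174, 105.49)]
```

Predicted contact is 1.2 mm further. I continue in 0.6 mm steps.

arm_command:
  motion:
    - {"x":-0.003,"y":0,"z":0,"rx":0,"ry":0,"rz":0,"jaw":-1}
    - {"x":0,"y":0,"z":0,"rx":0,"ry":0,"rz":0,"jaw":-1}

```text
clock: 21.75
tcp_pos: [0.5562, -0.1557, 0.2001]
ee_rot: [-180.0, 0.0, 98.1]
ft_force: [-0.4, 0.1, -2.1]
opening: 0.0536
```

arm_command:
  motion:
    - {"x":-0.003,"y":0,"z":0,"rx":0,"ry":0,"rz":0,"jaw":-1}
    - {"x":0,"y":0,"z":0,"rx":0,"ry":0,"rz":0,"jaw":-1}

```text
clock: 21.95
tcp_pos: [0.5562, -0.1564, 0.2]
ee_rot: [-180.0, 0.0, 98.1]
ft_force: [0.1, -0.4, -3.7]
opening: 0.0534
```

arm_command:
  motion:
    - {"x":-0.003,"y":0,"z":0,"rx":0,"ry":0,"rz":0,"jaw":-1}
    - {"x":0,"y":0,"z":0,"rx":0,"ry":0,"rz":0,"jaw":-1}

```text
clock: 22.15
tcp_pos: [0.5562, -0.1565, 0.2001]
ee_rot: [-180.0, -0.0, 98.2]
ft_force: [-0.8, 0.8, -3.1]
opening: 0.0535
```

arm_command:
  motion:
    - {"x":-0.003,"y":0,"z":0,"rx":0,"ry":0,"rz":0,"jaw":-1}
    - {"x":0,"y":0,"z":0,"rx":0,"ry":0,"rz":0,"jaw":-1}

```text
clock: 22.35
tcp_pos: [0.5562, -0.1564, 0.2001]
ee_rot: [-180.0, -0.1, 98.2]
ft_force: [-0.3, 4.1, -1.6]
opening: 0.0532
```

Contact with B is at by = -0.0027, as predicted, at about 3 N. I ease off a touch and set the gauge down.

arm_command:
  motion:
    - {"x":0.002,"y":0,"z":0.005,"rx":0,"ry":0,"rz":0,"jaw":-1}
    - {"x":0,"y":0,"z":0.005,"rx":0,"ry":0,"rz":0,"jaw":-1}
    - {"x":0,"y":0,"z":0.005,"rx":0,"ry":0,"rz":0,"jaw":-1}
    - {"x":0,"y":0,"z":0.003,"rx":0,"ry":0,"rz":0,"jaw":-1}

```text
clock: 22.75
tcp_pos: [0.5567, -0.1564, 0.1973]
ee_rot: [180.0, -0.0, 98.2]
ft_force: [-3.5, 6.2, 7.7]
opening: 0.0534
```

arm_command:
  motion:
    - {"x":0,"y":0,"z":0.003,"rx":0,"ry":0,"rz":0,"jaw":-1}
    - {"x":0,"y":0,"z":0,"rx":0,"ry":0,"rz":0,"jaw":-1}

```text
clock: 22.95
tcp_pos: [0.5567, -0.1564, 0.1973]
ee_rot: [180.0, 0.0, 98.2]
ft_force: [-4.1, 5.2, 8.1]
opening: 0.0535
```

arm_command:
  motion:
    - {"x":0.003,"y":0,"z":-0.005,"rx":0,"ry":0,"rz":0,"jaw":-1}
    - {"x":0,"y":0,"z":0,"rx":0,"ry":0,"rz":0,"jaw":0.4}
    - {"x":0,"y":0,"z":0,"rx":0,"ry":0,"rz":0,"jaw":1}
    - {"x":0,"y":0,"z":0,"rx":0,"ry":0,"rz":0,"jaw":1}
    - {"x":0,"y":0,"z":0,"rx":0,"ry":0,"rz":0,"jaw":1}

```text
clock: 23.45
tcp_pos: [0.5563, -0.1571, 0.1968]
ee_rot: [180.0, 0.0, 98.1]
ft_force: [-0.4, 0.6, 0.8]
opening: 0.0857
```

arm_command:
  motion:
    - {"x":0,"y":0,"z":-0.08,"rx":0,"ry":0,"rz":0,"jaw":1}
    - {"x":0,"y":0,"z":-0.15,"rx":0,"ry":0,"rz":0,"jaw":1}
    - {"x":0,"y":0,"z":-0.2,"rx":0,"ry":0,"rz":0,"jaw":1}
    - {"x":0,"y":0,"z":-0.07,"rx":0,"ry":0,"rz":0,"jaw":0}
    - {"x":0.1,"y":-0.005,"z":0,"rx":0,"ry":0,"rz":0,"jaw":-1}

```text
clock: 23.95
tcp_pos: [0.5537, -0.1396, 0.2989]
ee_rot: [179.8, 0.2, 97.9]
ft_force: [-0.1, -0.4, -0.7]
opening: 0.0591
```

```bash
python3 gap.py s14; python3 meas.py last.npz
```

```text
24.0 tcp [ 0.552  -0.1329  0.2973] bf [0.0004 0.0212] [179.9464  -0.0651  98.2591] f [-1.8094  4.0935  0.6889] f_by 4.308670318411957 0.05152129344783032
0.2315 [-124.0, -90.0, -50.0, 12.0, 16.0, 26.0, 104.0, 114.0, 116.0, 118.0, 120.0, 122.0, 124.0, 128.0, 130.0, 134.0]
0.222 [-124.0, -120.0, -50.0, -46.0, 18.0, 22.0, 104.0, 108.0]
last.npz tops [(448, [-122.0, -91.8], -106.9), (907, [-48.6, 24.7], -12.0), (172, [104.1, 135.1], 119.6)]
last.npz faces [(237, -121.49), (185, -48.12), (35, 19.19), (127, 105.3)]
```

View pics/s14.png

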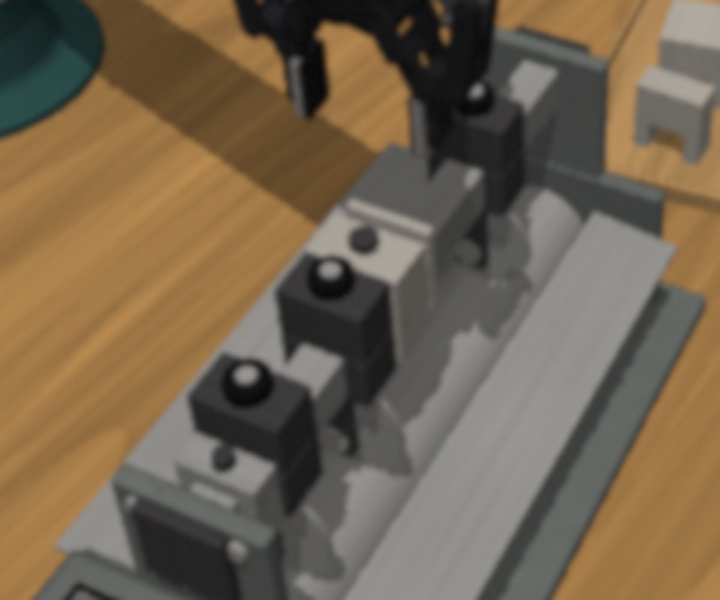

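The gauge stands flat against B at crop (310–435, 200–360), and B is unmoved. Next I go behind C.

arm_command:
  motion:
    - {"x":0.2,"y":0,"z":0,"rx":0,"ry":0,"rz":0,"jaw":-1}
    - {"x":0.22,"y":0,"z":0,"rx":0,"ry":0,"rz":0,"jaw":-1}
    - {"x":0.2,"y":0,"z":0,"rx":0,"ry":0,"rz":0,"jaw":-1}
    - {"x":0.11,"y":0,"z":0,"rx":0,"ry":0,"rz":0,"jaw":-1}
    - {"x":0,"y":0,"z":0,"rx":0,"ry":0,"rz":0,"jaw":-1}

```text
clock: 24.5
tcp_pos: [0.5298, 0.0128, 0.2956]
ee_rot: [-179.9, -0.1, 98.6]
ft_force: [0.3, 0.8, -0.1]
opening: -0.0001
```

arm_command:
  motion:
    - {"x":0,"y":0,"z":0,"rx":0,"ry":0,"rz":0,"jaw":-1}
    - {"x":0,"y":0,"z":0,"rx":0,"ry":0,"rz":0,"jaw":-1}

```text
clock: 24.7
tcp_pos: [0.5314, 0.0065, 0.2959]
ee_rot: [-179.9, 0.0, 98.1]
ft_force: [-0.1, 0.7, -0.3]
opening: 0.0
```

```bash
python3 gap.py s15; python3 - <<'E'
from plan import *; from h import *
x,y=toworld(0,.165); plan([(x,y,.212,98.15)],jaw=-1,step=.042)
E
```

```text
24.75 tcp [0.5316 0.0063 0.2961] bf [-0.0001  0.1619] [-179.9213    0.0072   98.0299] f [0.4692 0.637  0.1951] f_by 0.5640416091283015 8.537092862003786e-05
0.2315 [-122.0, -92.0, -50.0, 14.0, 16.0, 26.0, 104.0, 134.0]
0.222 [-124.0, -120.0, -50.0, -46.0, 18.0, 22.0, 104.0, 108.0]
[{"x": 0.0052, "y": 0.0003, "z": 0.1401, "rx": -0.0009, "ry": 0.0001, "rz": -0.0014, "jaw": -1}, {"x": 0.0053, "y": 0.0003, "z": 0.1401, "rx": -0.0009, "ry": 0.0001, "rz": -0.0014, "jaw": -1}, {"x": 0.0052, "y": 0.0002, "z": 0.1401, "rx": -0.0009, "rz": -0.0014, "jaw": -1}]
```

View pics/s15.png

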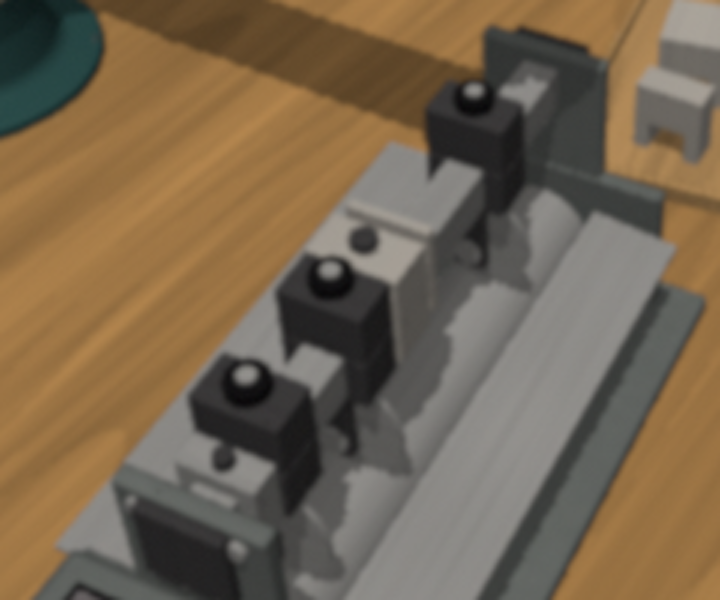

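Arm clear; all three holders and the gauge are in view. I descend behind C.

arm_command:
  motion:
    - {"x":0.016,"y":0,"z":0.1,"rx":0,"ry":0,"rz":0,"jaw":-1}
    - {"x":0,"y":0,"z":0.15,"rx":0,"ry":0,"rz":0,"jaw":-1}
    - {"x":0,"y":0,"z":0.12,"rx":0,"ry":0,"rz":0,"jaw":-1}
    - {"x":0,"y":0,"z":0.05,"rx":0,"ry":0,"rz":0,"jaw":-1}
    - {"x":0,"y":0,"z":0,"rx":0,"ry":0,"rz":0,"jaw":-1}

```text
clock: 25.25
tcp_pos: [0.5306, 0.01, 0.2115]
ee_rot: [-179.8, -0.0, 98.1]
ft_force: [-0.2, -0.1, -0.5]
opening: -0.0003
```

arm_command:
  motion:
    - {"x":-0.02,"y":0,"z":0,"rx":0,"ry":0,"rz":0,"jaw":-1}
    - {"x":-0.02,"y":0,"z":0,"rx":0,"ry":0,"rz":0,"jaw":-1}
    - {"x":-0.015,"y":0,"z":0,"rx":0,"ry":0,"rz":0,"jaw":-1}
    - {"x":-0.01,"y":0,"z":0,"rx":0,"ry":0,"rz":0,"jaw":-1}

```text
clock: 25.65
tcp_pos: [0.5336, -0.0026, 0.2136]
ee_rot: [179.9, 0.0, 98.1]
ft_force: [0.6, 0.5, 0.2]
opening: 0.0002
```

arm_command:
  motion:
    - {"x":-0.01,"y":0,"z":0,"rx":0,"ry":0,"rz":0,"jaw":-1}
    - {"x":-0.01,"y":0,"z":0,"rx":0,"ry":0,"rz":0,"jaw":-1}
    - {"x":-0.01,"y":0,"z":0,"rx":0,"ry":0,"rz":0,"jaw":-1}

```text
clock: 25.95
tcp_pos: [0.5339, -0.0075, 0.213]
ee_rot: [180.0, -0.0, 98.2]
ft_force: [-1.2, 4.4, 1.5]
opening: -0.0003
```

arm_command:
  motion:
    - {"x":-0.01,"y":0,"z":0,"rx":0,"ry":0,"rz":0,"jaw":-1}
    - {"x":-0.01,"y":0,"z":0,"rx":0,"ry":0,"rz":0,"jaw":-1}

```text
clock: 26.15
tcp_pos: [0.5342, -0.0094, 0.213]
ee_rot: [-180.0, -0.2, 98.3]
ft_force: [-1.4, 5.0, 1.7]
opening: -0.0002
```

Contact with C. Nip is expected at TCP by ≈ 0.068. I slide C most of the way at about 40 mm/s.

arm_command:
  motion:
    - {"x":-0.02,"y":0,"z":0,"rx":0,"ry":0,"rz":0,"jaw":-1}
    - {"x":-0.02,"y":0,"z":0,"rx":0,"ry":0,"rz":0,"jaw":-1}
    - {"x":-0.02,"y":0,"z":0,"rx":0,"ry":0,"rz":0,"jaw":-1}
    - {"x":-0.02,"y":0,"z":0,"rx":0,"ry":0,"rz":0,"jaw":-1}
    - {"x":-0.02,"y":0,"z":0,"rx":0,"ry":0,"rz":0,"jaw":-1}

```text
clock: 26.65
tcp_pos: [0.537, -0.0291, 0.213]
ee_rot: [-180.0, -0.2, 98.3]
ft_force: [-1.0, 5.8, 1.0]
opening: -0.0001
```

arm_command:
  motion:
    - {"x":-0.02,"y":0,"z":0,"rx":0,"ry":0,"rz":0,"jaw":-1}
    - {"x":-0.02,"y":0,"z":0,"rx":0,"ry":0,"rz":0,"jaw":-1}
    - {"x":-0.02,"y":0,"z":0,"rx":0,"ry":0,"rz":0,"jaw":-1}
    - {"x":-0.02,"y":0,"z":0,"rx":0,"ry":0,"rz":0,"jaw":-1}
    - {"x":-0.02,"y":0,"z":0,"rx":0,"ry":0,"rz":0,"jaw":-1}

```text
clock: 27.15
tcp_pos: [0.5398, -0.0489, 0.213]
ee_rot: [-180.0, -0.2, 98.3]
ft_force: [-1.8, 5.7, 2.4]
opening: 0.0002
```

```bash
python3 gap.py s16; python3 meas.py last.npz
```

```text
27.2 tcp [ 0.54   -0.0499  0.213 ] bf [0.0003 0.105 ] [-179.9773   -0.1345   98.2184] f [-1.7499  4.482   1.6767] f_by 4.68482386779962 0.00019909263323076014
0.2315 [-124.0, -90.0, -50.0, 14.0, 16.0, 26.0, 60.0, 78.0, 80.0, 82.0, 84.0, 94.0, 96.0, 100.0]
0.222 [-124.0, -120.0, -50.0, -46.0, 18.0, 22.0, 60.0, 66.0]
last.npz tops [(452, [-122.1, -91.9], -107.0), (910, [-49.1, 24.8], -12.1), (325, [61.9, 105.6], 83.8)]
last.npz faces [(252, -121.63), (184, -48.2), (36, 19.4), (169, 63.48)]
```

View pics/s16.png

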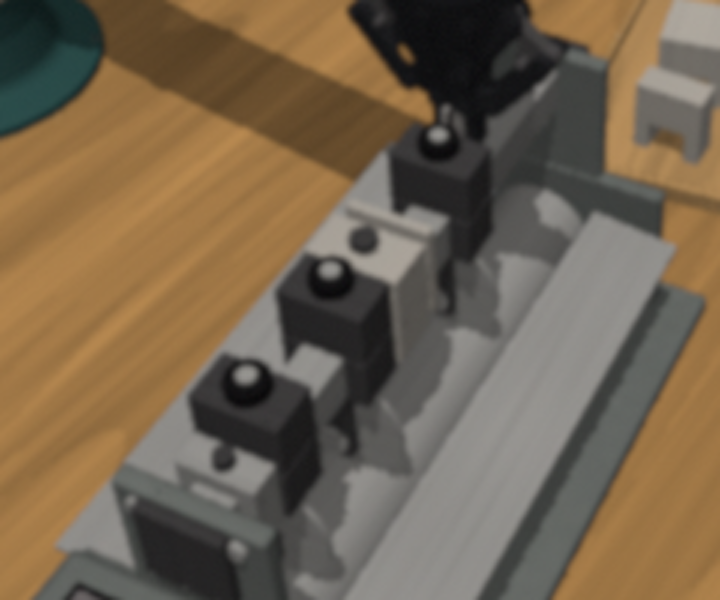

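C is sliding freely; about 37 mm left.

arm_command:
  motion:
    - {"x":-0.02,"y":0,"z":0,"rx":0,"ry":0,"rz":0,"jaw":-1}
    - {"x":-0.02,"y":0,"z":0,"rx":0,"ry":0,"rz":0,"jaw":-1}
    - {"x":-0.02,"y":0,"z":0,"rx":0,"ry":0,"rz":0,"jaw":-1}
    - {"x":-0.02,"y":0,"z":0,"rx":0,"ry":0,"rz":0,"jaw":-1}
    - {"x":-0.02,"y":0,"z":0,"rx":0,"ry":0,"rz":0,"jaw":-1}

```text
clock: 27.7
tcp_pos: [0.5427, -0.0689, 0.213]
ee_rot: [-180.0, -0.2, 98.3]
ft_force: [-1.7, 6.4, 2.3]
opening: 0.0001
```

arm_command:
  motion:
    - {"x":-0.015,"y":0,"z":0,"rx":0,"ry":0,"rz":0,"jaw":-1}
    - {"x":-0.015,"y":0,"z":0,"rx":0,"ry":0,"rz":0,"jaw":-1}
    - {"x":-0.01,"y":0,"z":0,"rx":0,"ry":0,"rz":0,"jaw":-1}
    - {"x":-0.01,"y":0,"z":0,"rx":0,"ry":0,"rz":0,"jaw":-1}

```text
clock: 28.1
tcp_pos: [0.5441, -0.0788, 0.213]
ee_rot: [-180.0, -0.2, 98.3]
ft_force: [-2.2, 6.7, 2.1]
opening: -0.0001
```

```bash
python3 gap.py s17; python3 meas.py last.npz
```

```text
28.15 tcp [ 0.5441 -0.0792  0.213 ] bf [0.0002 0.0754] [-179.9662   -0.1384   98.2319] f [-2.1102  5.2449  2.2607] f_by 5.4910855300274095 -0.00015455377715279184
0.2315 [-124.0, -92.0, -50.0, 12.0, 18.0, 26.0, 32.0, 62.0, 66.0, 70.0]
0.222 [-124.0, -120.0, -50.0, -46.0, 16.0, 22.0, 32.0, 36.0]
last.npz tops [(451, [-122.4, -92.1], -107.3), (1257, [-48.8, 68.8], 10.0)]
last.npz faces [(240, -121.44), (178, -48.23), (76, 32.56)]
```

arm_command:
  motion:
    - {"x":-0.006,"y":0,"z":0,"rx":0,"ry":0,"rz":0,"jaw":-1}
    - {"x":-0.006,"y":0,"z":0,"rx":0,"ry":0,"rz":0,"jaw":-1}
    - {"x":-0.006,"y":0,"z":0,"rx":0,"ry":0,"rz":0,"jaw":-1}
    - {"x":-0.006,"y":0,"z":0,"rx":0,"ry":0,"rz":0,"jaw":-1}

```text
clock: 28.55
tcp_pos: [0.5448, -0.0835, 0.213]
ee_rot: [-180.0, -0.2, 98.3]
ft_force: [-2.1, 6.0, 2.1]
opening: 0.0004
```

arm_command:
  motion:
    - {"x":-0.003,"y":0,"z":0,"rx":0,"ry":0,"rz":0,"jaw":-1}
    - {"x":-0.003,"y":0,"z":0,"rx":0,"ry":0,"rz":0,"jaw":-1}

```text
clock: 28.75
tcp_pos: [0.5449, -0.0847, 0.213]
ee_rot: [-180.0, -0.2, 98.3]
ft_force: [-2.6, 6.1, 2.6]
opening: 0.0003
```

arm_command:
  motion:
    - {"x":-0.003,"y":0,"z":0,"rx":0,"ry":0,"rz":0,"jaw":-1}
    - {"x":-0.003,"y":0,"z":0,"rx":0,"ry":0,"rz":0,"jaw":-1}

```text
clock: 28.95
tcp_pos: [0.5451, -0.0858, 0.213]
ee_rot: [-180.0, -0.2, 98.3]
ft_force: [-1.9, 6.1, 2.8]
opening: -0.0002
```

arm_command:
  motion:
    - {"x":-0.003,"y":0,"z":0,"rx":0,"ry":0,"rz":0,"jaw":-1}

```text
clock: 29.05
tcp_pos: [0.5452, -0.0864, 0.213]
ee_rot: [-180.0, -0.2, 98.3]
ft_force: [-1.3, 5.7, 1.7]
opening: -0.0006
```

arm_command:
  motion:
    - {"x":-0.002,"y":0,"z":0,"rx":0,"ry":0,"rz":0,"jaw":-1}

```text
clock: 29.15
tcp_pos: [0.5452, -0.0868, 0.213]
ee_rot: [-180.0, -0.2, 98.3]
ft_force: [-1.7, 5.1, 3.1]
opening: 0.0001
```

arm_command:
  motion:
    - {"x":-0.002,"y":0,"z":0,"rx":0,"ry":0,"rz":0,"jaw":-1}

```text
clock: 29.25
tcp_pos: [0.5452, -0.087, 0.213]
ee_rot: [-180.0, -0.2, 98.3]
ft_force: [-2.8, 6.1, 3.7]
opening: -0.0
```

arm_command:
  motion:
    - {"x":-0.002,"y":0,"z":0,"rx":0,"ry":0,"rz":0,"jaw":-1}
    - {"x":0,"y":0,"z":0,"rx":0,"ry":0,"rz":0,"jaw":-1}

```text
clock: 29.45
tcp_pos: [0.5452, -0.087, 0.213]
ee_rot: [-180.0, -0.2, 98.3]
ft_force: [-3.1, 8.0, 2.7]
opening: -0.0
```

arm_command:
  motion:
    - {"x":-0.002,"y":0,"z":0,"rx":0,"ry":0,"rz":0,"jaw":-1}
    - {"x":0,"y":0,"z":0,"rx":0,"ry":0,"rz":0,"jaw":-1}

```text
clock: 29.65
tcp_pos: [0.5452, -0.087, 0.213]
ee_rot: [-179.9, -0.2, 98.3]
ft_force: [-3.4, 7.8, 3.0]
opening: 0.0001
```

```bash
python3 - <<'E'
from h import *; from bench import state
s=state(); print(s["clock"],s["tcp_pos"],tobf(*s["tcp_pos"][:2]),s["ft_force"])
E
```

```text
29.65 [ 0.54523367 -0.08700857  0.21298237] [0.00021113430616668052, 0.06754366295176652] [-3.39661428  7.80389364  2.95089235]
```

arm_command:
  motion:
    - {"x":-0.003,"y":0,"z":0,"rx":0,"ry":0,"rz":0,"jaw":-1}
    - {"x":0,"y":0,"z":0,"rx":0,"ry":0,"rz":0,"jaw":-1}

```text
clock: 29.85
tcp_pos: [0.5452, -0.087, 0.213]
ee_rot: [-179.9, -0.3, 98.3]
ft_force: [-3.0, 8.8, 3.0]
opening: -0.0004
```

arm_command:
  motion:
    - {"x":-0.003,"y":0,"z":0,"rx":0,"ry":0,"rz":0,"jaw":-1}
    - {"x":0,"y":0,"z":0,"rx":0,"ry":0,"rz":0,"jaw":-1}
    - {"x":0,"y":0,"z":0,"rx":0,"ry":0,"rz":0,"jaw":-1}

```text
clock: 30.15
tcp_pos: [0.5452, -0.087, 0.213]
ee_rot: [-179.9, -0.3, 98.3]
ft_force: [-3.9, 9.6, 3.3]
opening: 0.0
```

```bash
python3 gap.py s18; python3 meas.py last.npz
```

```text
30.2 tcp [ 0.5452 -0.087   0.213 ] bf [0.0002 0.0675] [-179.9344   -0.2966   98.3446] f [-3.8374  9.1633  3.1992] f_by 9.614709433604057 -7.199477380677366e-05
0.2315 [-124.0, -92.0, -50.0, 12.0, 16.0, 56.0, 58.0, 60.0]
0.222 [-124.0, -120.0, -50.0, -46.0, 18.0, 22.0]
last.npz tops [(448, [-122.5, -92.2], -107.3), (1230, [-48.7, 60.6], 5.9)]
last.npz faces [(253, -121.53), (187, -48.13), (32, 19.24)]
```

View pics/s18.png

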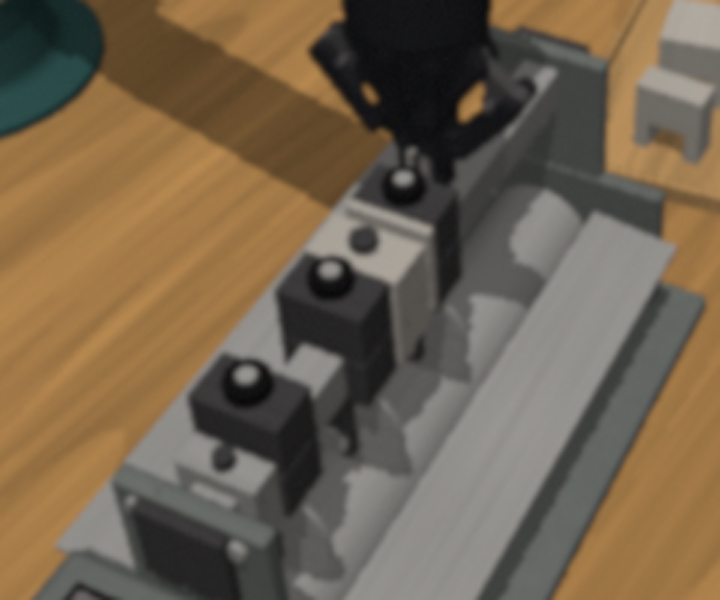

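C is nipped against the jaw plate. TCP spacing versus the first nip is 73.1 mm, matching 73.4. I press slightly more so the B side is surely loaded, watching that nothing moves.

arm_command:
  motion:
    - {"x":-0.003,"y":0,"z":0,"rx":0,"ry":0,"rz":0,"jaw":-1}
    - {"x":0,"y":0,"z":0,"rx":0,"ry":0,"rz":0,"jaw":-1}

```text
clock: 30.4
tcp_pos: [0.5452, -0.087, 0.213]
ee_rot: [-179.9, -0.3, 98.4]
ft_force: [-4.1, 11.0, 4.0]
opening: 0.0002
```

arm_command:
  motion:
    - {"x":-0.002,"y":0,"z":0,"rx":0,"ry":0,"rz":0,"jaw":-1}
    - {"x":0,"y":0,"z":0,"rx":0,"ry":0,"rz":0,"jaw":-1}

```text
clock: 30.6
tcp_pos: [0.5452, -0.087, 0.213]
ee_rot: [-179.9, -0.4, 98.4]
ft_force: [-3.6, 12.8, 4.4]
opening: -0.0001
```

arm_command:
  motion:
    - {"x":-0.002,"y":0,"z":0,"rx":0,"ry":0,"rz":0,"jaw":-1}
    - {"x":0,"y":0,"z":0,"rx":0,"ry":0,"rz":0,"jaw":-1}

```text
clock: 30.8
tcp_pos: [0.5452, -0.087, 0.213]
ee_rot: [-179.9, -0.4, 98.4]
ft_force: [-4.4, 13.0, 4.0]
opening: -0.0002
```

```bash
python3 - <<'E'
from h import *; from bench import state
s=state(); print(s["clock"],s["tcp_pos"],tobf(*s["tcp_pos"][:2]),s["ft_force"])
E
```

```text
30.8 [ 0.54522111 -0.087016    0.21303552] [0.00019765730875935528, 0.06753809098801561] [-4.38736576 13.03852414  3.97059196]
```

Force reached about 13.5 N with no motion, so step 2 is nipped. I back off and return to the gauge.

arm_command:
  motion:
    - {"x":0.03,"y":0,"z":0,"rx":0,"ry":0,"rz":0,"jaw":-1}
    - {"x":0.05,"y":0,"z":0,"rx":0,"ry":0,"rz":0,"jaw":-1}
    - {"x":0,"y":0,"z":-0.15,"rx":0,"ry":0,"rz":0,"jaw":-1}
    - {"x":0,"y":0,"z":-0.2,"rx":0,"ry":0,"rz":0,"jaw":-1}
    - {"x":0,"y":0,"z":-0.08,"rx":0,"ry":0,"rz":0,"jaw":1}

```text
clock: 31.3
tcp_pos: [0.5454, -0.0772, 0.3023]
ee_rot: [179.7, 0.1, 98.1]
ft_force: [0.6, -0.2, 0.1]
opening: 0.0139
```

arm_command:
  motion:
    - {"x":-0.15,"y":0.003,"z":0,"rx":0,"ry":0,"rz":0,"jaw":1}
    - {"x":-0.15,"y":0.003,"z":0,"rx":0,"ry":0,"rz":0,"jaw":1}
    - {"x":-0.11,"y":0,"z":0,"rx":0,"ry":0,"rz":0,"jaw":1}
    - {"x":0,"y":0,"z":0,"rx":0,"ry":0,"rz":0,"jaw":1}
    - {"x":0,"y":0,"z":0,"rx":0,"ry":0,"rz":0,"jaw":1}

```text
clock: 31.8
tcp_pos: [0.5565, -0.1582, 0.2986]
ee_rot: [-180.0, -0.0, 98.1]
ft_force: [0.3, -0.0, 0.1]
opening: 0.085
```

```bash
python3 gap.py s19; python3 meas.py last.npz; python3 - <<'E'
from plan import *; from h import *
x,y=toworld(.0015,-.0027); plan([(x,y,.30,98.15)],jaw=1,step=.03)
E
```

```text
31.85 tcp [ 0.5566 -0.1573  0.2988] bf [ 0.0015 -0.0036] [-179.9919   -0.0241   98.1872] f [0.9034 0.3829 0.5812] f_by 0.2509990494540177 0.08555925531406694
0.2315 [-124.0, -90.0, -50.0, 12.0, 18.0, 54.0]
0.222 [-124.0, -120.0, -50.0, -46.0, 18.0, 22.0]
last.npz tops [(443, [-122.1, -92.1], -107.1), (1202, [-48.7, 52.2], 1.8)]
last.npz faces [(242, -121.55), (186, -48.09), (37, 19.56)]
[{"x": 0.0045, "y": -0.0001, "z": -0.0061, "rx": -0.0003, "ry": -0.0008, "rz": 0.0013, "jaw": 1}]
```

View pics/s19.png

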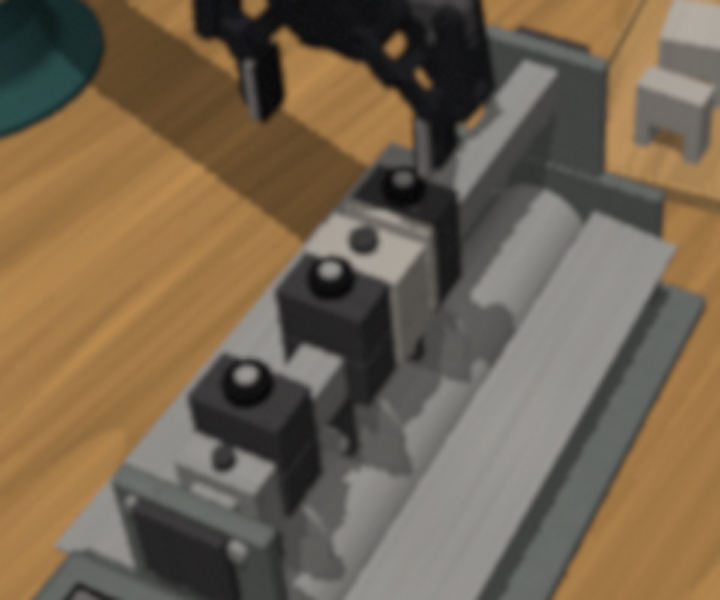

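The gauge is nipped between B and C, and the open fingers are above it. I descend.

arm_command:
  motion:
    - {"x":0.004,"y":0,"z":0.1,"rx":0,"ry":0,"rz":0,"jaw":1}
    - {"x":0,"y":0,"z":0.15,"rx":0,"ry":0,"rz":0,"jaw":1}
    - {"x":0,"y":0,"z":0.15,"rx":0,"ry":0,"rz":0,"jaw":1}
    - {"x":0,"y":0,"z":0.08,"rx":0,"ry":0,"rz":0,"jaw":1}
    - {"x":0,"y":0,"z":0,"rx":0,"ry":0,"rz":0,"jaw":1}

```text
clock: 32.35
tcp_pos: [0.555, -0.1556, 0.2006]
ee_rot: [-179.8, -0.1, 98.3]
ft_force: [-0.4, 0.2, -0.6]
opening: 0.0855
```

arm_command:
  motion:
    - {"x":0,"y":0,"z":0,"rx":0,"ry":0,"rz":0,"jaw":1}
    - {"x":0,"y":0,"z":0,"rx":0,"ry":0,"rz":0,"jaw":1}
    - {"x":0,"y":0,"z":0,"rx":0,"ry":0,"rz":0,"jaw":1}
    - {"x":0,"y":0,"z":0,"rx":0,"ry":0,"rz":0,"jaw":1}

```text
clock: 32.75
tcp_pos: [0.557, -0.1575, 0.2038]
ee_rot: [179.9, 0.1, 98.1]
ft_force: [0.4, 0.7, -0.2]
opening: 0.0853
```

```bash
python3 - <<'E'
from h import *; from bench import state
s=state(); print(s["clock"],s["tcp_pos"],tobf(*s["tcp_pos"][:2]),s["ee_rot"],s["ft_force"])
E
```

```text
32.75 [ 0.55704187 -0.15747685  0.20379244] [0.0019101336397533372, -0.0038868926554679072] [1.79923603e+02 5.04940037e-02 9.81461625e+01] [ 0.44961502  0.69946492 -0.22615768]
```

arm_command:
  motion:
    - {"x":0.006,"y":0,"z":0.028,"rx":0,"ry":0,"rz":0,"jaw":1}
    - {"x":0,"y":0,"z":0,"rx":0,"ry":0,"rz":0,"jaw":1}
    - {"x":0,"y":0,"z":0,"rx":0,"ry":0,"rz":0,"jaw":0.6}
    - {"x":0,"y":0,"z":0,"rx":0,"ry":0,"rz":0,"jaw":0.5}

```text
clock: 33.15
tcp_pos: [0.5564, -0.1562, 0.1972]
ee_rot: [-180.0, -0.0, 98.1]
ft_force: [0.0, 0.4, 0.4]
opening: 0.0642
```

```bash
python3 - <<'E'
from h import *; from bench import state
s=state(); print(s["clock"],s["tcp_pos"],tobf(*s["tcp_pos"][:2]),s["ee_rot"],s["ft_force"],s["opening"])
E
```

```text
33.15 [ 0.55644037 -0.15624727  0.19720875] [0.0014890264164732373, -0.00258446462732483] [-1.79994763e+02 -2.72672478e-03  9.81467651e+01] [0.01673501 0.39819877 0.38799498] 0.06419471700319435
```

Well centred. I close gently.

arm_command:
  motion:
    - {"x":0,"y":0,"z":0,"rx":0,"ry":0,"rz":0,"jaw":-1}
    - {"x":0,"y":0,"z":0,"rx":0,"ry":0,"rz":0,"jaw":-1}
    - {"x":0,"y":0,"z":0,"rx":0,"ry":0,"rz":0,"jaw":-1}
  newtons: 40

```text
clock: 33.45
tcp_pos: [0.5566, -0.1563, 0.1975]
ee_rot: [180.0, 0.0, 98.1]
ft_force: [0.1, -0.0, 0.8]
opening: 0.0535
```

```bash
python3 - <<'E'
from h import *; from bench import state
s=state(); print(s["clock"],s["tcp_pos"],tobf(*s["tcp_pos"][:2]),s["ee_rot"],s["ft_force"],s["opening"])
E
```

```text
33.45 [ 0.55662331 -0.15625607  0.19745683] [0.0016688637524271007, -0.002619108226599189] [1.79976299e+02 9.45273869e-03 9.81431985e+01] [ 0.08298425 -0.0103084   0.76153318] 0.0534596575073951
```

arm_command:
  motion:
    - {"x":0,"y":0,"z":-0.01,"rx":0,"ry":0,"rz":0,"jaw":-1}
    - {"x":0,"y":0,"z":-0.015,"rx":0,"ry":0,"rz":0,"jaw":-1}
    - {"x":0,"y":0,"z":-0.02,"rx":0,"ry":0,"rz":0,"jaw":-1}
    - {"x":0,"y":0,"z":-0.02,"rx":0,"ry":0,"rz":0,"jaw":-1}

```text
clock: 33.85
tcp_pos: [0.5554, -0.1564, 0.2097]
ee_rot: [-179.9, -0.0, 98.1]
ft_force: [-0.1, -0.9, -8.1]
opening: 0.0535
```

```bash
python3 - <<'E'
from h import *; from bench import state
s=state(); print(s["clock"],s["tcp_pos"],tobf(*s["tcp_pos"][:2]),s["ee_rot"],s["ft_force"],s["opening"])
E
```

```text
33.85 [ 0.55542377 -0.15637298  0.20965196] [0.0004648689346576521, -0.0025647904799100574] [-1.79858051e+02 -3.80435156e-02  9.81411002e+01] [-0.10984528 -0.9151174  -8.1196764 ] 0.05346391477799568
```

arm_command:
  motion:
    - {"x":0,"y":0,"z":-0.025,"rx":0,"ry":0,"rz":0,"jaw":-1}
    - {"x":0,"y":0,"z":-0.025,"rx":0,"ry":0,"rz":0,"jaw":-1}
    - {"x":0,"y":0,"z":-0.025,"rx":0,"ry":0,"rz":0,"jaw":-1}
    - {"x":0,"y":0,"z":-0.025,"rx":0,"ry":0,"rz":0,"jaw":-1}

```text
clock: 34.25
tcp_pos: [0.5565, -0.1562, 0.2308]
ee_rot: [180.0, 0.0, 98.1]
ft_force: [0.1, -0.4, -6.8]
opening: 0.0537
```

arm_command:
  motion:
    - {"x":0,"y":0,"z":-0.03,"rx":0,"ry":0,"rz":0,"jaw":-1}
    - {"x":0,"y":0,"z":-0.03,"rx":0,"ry":0,"rz":0,"jaw":-1}
    - {"x":0,"y":0,"z":-0.03,"rx":0,"ry":0,"rz":0,"jaw":-1}
    - {"x":0,"y":0,"z":-0.04,"rx":0,"ry":0,"rz":0,"jaw":-1}
    - {"x":0,"y":0,"z":-0.04,"rx":0,"ry":0,"rz":0,"jaw":-1}

```text
clock: 34.75
tcp_pos: [0.5568, -0.156, 0.2656]
ee_rot: [179.9, 0.0, 98.2]
ft_force: [-0.3, -0.8, -2.5]
opening: 0.0535
```

arm_command:
  motion:
    - {"x":0,"y":0,"z":-0.05,"rx":0,"ry":0,"rz":0,"jaw":-1}
    - {"x":0,"y":0,"z":-0.1,"rx":0,"ry":0,"rz":0,"jaw":-1}
    - {"x":0,"y":0,"z":-0.1,"rx":0,"ry":0,"rz":0,"jaw":-1}
    - {"x":0,"y":0,"z":0,"rx":0,"ry":0,"rz":0,"jaw":-1}

```text
clock: 35.15
tcp_pos: [0.5583, -0.156, 0.3179]
ee_rot: [179.7, 0.1, 98.2]
ft_force: [0.4, -0.3, -2.9]
opening: 0.0536
```

```bash
python3 gap.py s20; python3 meas.py last.npz; python3 - <<'E'
from plan import *; from h import *
plan([(.49,.30,.30,104),(.4825,.386,.14,104)],jaw=-1,step=.044)
E
```

```text
35.2 tcp [ 0.5573 -0.156   0.3159] bf [ 0.0024 -0.0025] [179.8215   0.0863  98.1632] f [ 0.4124 -0.9423 -2.8128] f_by -0.9912599497619607 0.053409124978822685
0.2315 [-124.0, -92.0, -50.0, -18.0, 22.0, 36.0, 38.0, 54.0]
0.222 [-124.0, -120.0, -50.0, -46.0, 22.0, 28.0]
last.npz tops [(457, [-122.2, -92.2], -107.2), (380, [-49.2, -19.6], -34.4), (278, [23.7, 53.9], 38.8)]
last.npz faces [(263, -121.54), (186, -48.15), (176, 25.04)]
[{"x": 0.2095, "y": -0.0009, "z": 0.0069, "rx": 0.0006, "ry": 0.0003, "rz": -0.0185, "jaw": -1}, {"x": 0.2095, "y": 0.0011, "z": 0.007, "rx": 0.0005, "ry": 0.0003, "rz": -0.0185, "jaw": -1}, {"x": 0.2095, "y": 0.003, "z": 0.007, "rx": 0.0006, "ry": 0.0003, "rz": -0.0185, "jaw": -1}, {"x": 0.2095, "y": 0.0049, "z": 0.007, "rx": 0.0005, "ry": 0.0003, "rz": -0.0185, "jaw": -1}, {"x": 0.2094, "y": 0.0069, "z": 0.007, "rx": 0.0006, "ry": 0.0003, "rz": -0.0185, "jaw": -1}]
[{"x": 0.2094, "y": 0.0088, "z": 0.0071, "rx": 0.0005, "ry": 0.0003, "rz": -0.0185, "jaw": -1}, {"x": 0.2093, "y": 0.0108, "z": 0.0071, "rx": 0.0006, "ry": 0.0003, "rz": -0.0185, "jaw": -1}, {"x": 0.2091, "y": 0.0127, "z": 0.0071, "rx": 0.0005, "ry": 0.0003, "rz": -0.0186, "jaw": -1}, {"x": 0.209, "y": 0.0146, "z": 0.0072, "rx": 0.0006, "ry": 0.0003, "rz": -0.0185, "jaw": -1}, {"x": 0.2089, "y": 0.0166, "z": 0.0072, "rx": 0.0005, "ry": 0.0003, "rz": -0.0186, "jaw": -1}]
[{"x": 0.2088, "y": 0.0185, "z": 0.0072, "rx": 0.0006, "ry": 0.0003, "rz": -0.0185, "jaw": -1}, {"x": 0.0853, "y": 0.0135, "z": 0.16, "jaw": -1}, {"x": 0.0852, "y": 0.0135, "z": 0.16, "jaw": -1}, {"x": 0.0853, "y": 0.0136, "z": 0.16, "jaw": -1}, {"x": 0.0852, "y": 0.0135, "z": 0.16, "jaw": -1}]
[{"x": 0.0853, "y": 0.0136, "z": 0.16, "jaw": -1}]
```

View pics/s20.png

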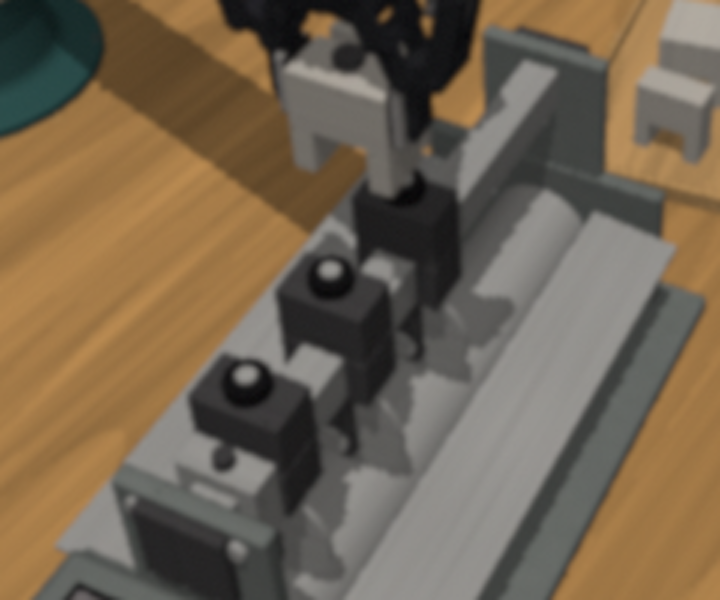

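Spacings now read A–B 73.4 mm and B–C 73.2 mm, equal within noise. I carry the gauge back to its place in the tray.

arm_command:
  motion:
    - {"x":0.15,"y":-0.001,"z":0,"rx":0,"ry":0,"rz":-0.0185,"jaw":-1}
    - {"x":0.21,"y":0.001,"z":0,"rx":0,"ry":0,"rz":-0.0185,"jaw":-1}
    - {"x":0.21,"y":0.003,"z":0,"rx":0,"ry":0,"rz":-0.0185,"jaw":-1}
    - {"x":0.21,"y":0.005,"z":0,"rx":0,"ry":0,"rz":-0.0185,"jaw":-1}
    - {"x":0.21,"y":0.007,"z":0,"rx":0,"ry":0,"rz":-0.0185,"jaw":-1}

```text
clock: 35.7
tcp_pos: [0.5264, 0.0411, 0.3132]
ee_rot: [-179.9, -0.0, 100.8]
ft_force: [0.2, 0.3, -3.7]
opening: 0.054
```

arm_command:
  motion:
    - {"x":0.21,"y":0.009,"z":0,"rx":0,"ry":0,"rz":-0.0185,"jaw":-1}
    - {"x":0.21,"y":0.011,"z":0,"rx":0,"ry":0,"rz":-0.0185,"jaw":-1}
    - {"x":0.21,"y":0.013,"z":0,"rx":0,"ry":0,"rz":-0.0185,"jaw":-1}
    - {"x":0.21,"y":0.0146,"z":0,"rx":0,"ry":0,"rz":-0.0185,"jaw":-1}
    - {"x":0.21,"y":0.0166,"z":0,"rx":0,"ry":0,"rz":-0.0185,"jaw":-1}

```text
clock: 36.2
tcp_pos: [0.496, 0.249, 0.3132]
ee_rot: [-179.9, 0.0, 103.5]
ft_force: [1.2, -0.3, -3.0]
opening: 0.0539
```

arm_command:
  motion:
    - {"x":0.21,"y":0.0185,"z":0,"rx":0,"ry":0,"rz":-0.0185,"jaw":-1}
    - {"x":0.15,"y":0.01,"z":0.05,"rx":0,"ry":0,"rz":0,"jaw":-1}
    - {"x":0.1,"y":0.01,"z":0.1,"rx":0,"ry":0,"rz":0,"jaw":-1}

```text
clock: 36.5
tcp_pos: [0.4813, 0.3425, 0.2843]
ee_rot: [179.9, -0.1, 104.2]
ft_force: [0.3, 0.1, -2.7]
opening: 0.0539
```

```bash
python3 - <<'E'
from plan import *; from h import *
s=state(); print(s["clock"],s["tcp_pos"],s["ee_rot"],s["ft_force"])
plan([(.483,.384,.10,104)],jaw=-1,step=.04)
E
```

```text
36.5 [0.48125731 0.34246648 0.28426761] [ 1.79929830e+02 -1.15034548e-01  1.04170959e+02] [ 0.28697721  0.10723966 -2.67234712]
[{"x": 0.0395, "y": 0.0116, "z": 0.1844, "rx": 0.0005, "ry": -0.0008, "rz": 0.0012, "jaw": -1}, {"x": 0.0395, "y": 0.0117, "z": 0.1843, "rx": 0.0005, "ry": -0.0008, "rz": 0.0012, "jaw": -1}, {"x": 0.0396, "y": 0.0117, "z": 0.1843, "rx": 0.0005, "ry": -0.0008, "rz": 0.0012, "jaw": -1}, {"x": 0.0397, "y": 0.0117, "z": 0.1843, "rx": 0.0005, "ry": -0.0008, "rz": 0.0012, "jaw": -1}, {"x": 0.0399, "y": 0.0117, "z": 0.1843, "rx": 0.0004, "ry": -0.0008, "rz": 0.0012, "jaw": -1}]
```

arm_command:
  motion:
    - {"x":0.05,"y":0.0116,"z":0.18,"rx":0,"ry":0,"rz":0,"jaw":-1}
    - {"x":0.05,"y":0.0116,"z":0.18,"rx":0,"ry":0,"rz":0,"jaw":-1}
    - {"x":0.05,"y":0.0116,"z":0.18,"rx":0,"ry":0,"rz":0,"jaw":-1}
    - {"x":0.03,"y":0.012,"z":0.18,"rx":0,"ry":0,"rz":0,"jaw":-1}
    - {"x":0.015,"y":0.012,"z":0.15,"rx":0,"ry":0,"rz":0,"jaw":-1}

```text
clock: 37.0
tcp_pos: [0.483, 0.3795, 0.107]
ee_rot: [-179.8, 0.0, 104.0]
ft_force: [0.3, -0.1, -3.4]
opening: 0.0535
```

arm_command:
  motion:
    - {"x":0,"y":0,"z":0,"rx":0,"ry":0,"rz":0,"jaw":-1}
    - {"x":0,"y":0,"z":0,"rx":0,"ry":0,"rz":0,"jaw":-1}
    - {"x":0,"y":0,"z":0,"rx":0,"ry":0,"rz":0,"jaw":-1}

```text
clock: 37.3
tcp_pos: [0.4852, 0.3804, 0.1119]
ee_rot: [179.9, -0.1, 104.0]
ft_force: [0.7, 0.0, -3.3]
opening: 0.0537
```

```bash
python3 - <<'E'
from plan import *; from h import *; from bench import capture
c=capture("scene"); crop(c,300,170,440,310,4,"pics/s21.png")
s=state(); print(s["clock"],s["tcp_pos"],s["ee_rot"],s["ft_force"])
plan([(.483,.384,.045,104)],jaw=-1,step=.025)
E
```

```text
37.35 [0.48539413 0.38035637 0.11223533] [ 1.79837305e+02 -6.52020271e-02  1.03954642e+02] [ 0.17057947 -0.71603771 -3.42172506]
[{"x": 0.0067, "y": -0.0027, "z": 0.1121, "rx": 0.0019, "ry": -0.0008, "rz": -0.0005, "jaw": -1}, {"x": 0.0068, "y": -0.0026, "z": 0.112, "rx": 0.0019, "ry": -0.0007, "rz": -0.0005, "jaw": -1}, {"x": 0.0068, "y": -0.0026, "z": 0.1121, "rx": 0.0019, "ry": -0.0008, "rz": -0.0006, "jaw": -1}]
```

View pics/s21.png

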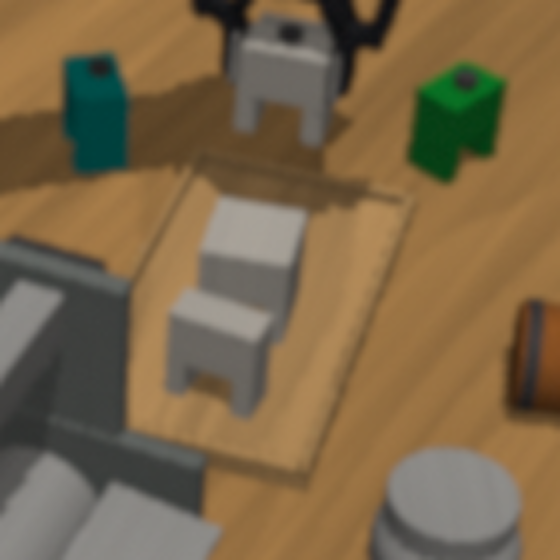

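The gauge is over its empty place in the tray. I lower it.

arm_command:
  motion:
    - {"x":0.01,"y":-0.005,"z":0.11,"rx":0,"ry":0,"rz":0,"jaw":-1}
    - {"x":0.005,"y":-0.003,"z":0.12,"rx":0,"ry":0,"rz":0,"jaw":-1}
    - {"x":0,"y":0,"z":0.08,"rx":0,"ry":0,"rz":0,"jaw":-1}
    - {"x":0,"y":0,"z":0.03,"rx":0,"ry":0,"rz":0,"jaw":-1}
    - {"x":0,"y":0,"z":0,"rx":0,"ry":0,"rz":0,"jaw":-1}

```text
clock: 37.85
tcp_pos: [0.4823, 0.3821, 0.0422]
ee_rot: [-180.0, 0.0, 104.0]
ft_force: [-0.2, 0.4, -3.0]
opening: 0.0537
```

arm_command:
  motion:
    - {"x":0,"y":0,"z":0,"rx":0,"ry":0,"rz":0,"jaw":-1}
    - {"x":0,"y":0,"z":0,"rx":0,"ry":0,"rz":0,"jaw":-1}

```text
clock: 38.05
tcp_pos: [0.4829, 0.3829, 0.0434]
ee_rot: [179.9, -0.0, 104.0]
ft_force: [0.6, 0.6, -2.7]
opening: 0.0533
```

arm_command:
  motion:
    - {"x":0,"y":0,"z":0.025,"rx":0,"ry":0,"rz":0,"jaw":-1}
    - {"x":0,"y":0,"z":0.015,"rx":0,"ry":0,"rz":0,"jaw":-1}
    - {"x":0,"y":0,"z":0.01,"rx":0,"ry":0,"rz":0,"jaw":-1}
    - {"x":0,"y":0,"z":0,"rx":0,"ry":0,"rz":0,"jaw":-1}

```text
clock: 38.45
tcp_pos: [0.482, 0.382, 0.0318]
ee_rot: [-180.0, 0.0, 104.0]
ft_force: [-0.6, -0.1, -3.0]
opening: 0.0537
```

arm_command:
  motion:
    - {"x":0,"y":0,"z":0.01,"rx":0,"ry":0,"rz":0,"jaw":-1}
    - {"x":0,"y":0,"z":0.006,"rx":0,"ry":0,"rz":0,"jaw":-1}

```text
clock: 38.65
tcp_pos: [0.4822, 0.3824, 0.0294]
ee_rot: [180.0, 0.0, 104.0]
ft_force: [-3.5, -3.5, 7.9]
opening: 0.0541
```

On the floor (z force changed sign). I release and withdraw.

arm_command:
  motion:
    - {"x":0,"y":0,"z":0,"rx":0,"ry":0,"rz":0,"jaw":0.4}
    - {"x":0,"y":0,"z":0,"rx":0,"ry":0,"rz":0,"jaw":1}
    - {"x":0,"y":0,"z":0,"rx":0,"ry":0,"rz":0,"jaw":1}
    - {"x":0,"y":0,"z":0,"rx":0,"ry":0,"rz":0,"jaw":1}
    - {"x":0,"y":0,"z":0,"rx":0,"ry":0,"rz":0,"jaw":1}

```text
clock: 39.15
tcp_pos: [0.4823, 0.3823, 0.0291]
ee_rot: [180.0, -0.0, 104.0]
ft_force: [-0.3, 0.2, -0.7]
opening: 0.0858
```

arm_command:
  motion:
    - {"x":0,"y":0,"z":-0.08,"rx":0,"ry":0,"rz":0,"jaw":1}
    - {"x":0,"y":0,"z":-0.15,"rx":0,"ry":0,"rz":0,"jaw":1}
    - {"x":0,"y":0,"z":-0.2,"rx":0,"ry":0,"rz":0,"jaw":1}
    - {"x":0,"y":0,"z":-0.2,"rx":0,"ry":0,"rz":0,"jaw":1}
    - {"x":0,"y":0,"z":-0.2,"rx":0,"ry":0,"rz":0,"jaw":1}

```text
clock: 39.65
tcp_pos: [0.4819, 0.3824, 0.1979]
ee_rot: [180.0, -0.0, 104.0]
ft_force: [1.2, 0.2, -0.2]
opening: 0.0852
```

arm_command:
  motion:
    - {"x":0,"y":0,"z":-0.2,"rx":0,"ry":0,"rz":0,"jaw":1}
    - {"x":-0.1,"y":-0.15,"z":-0.15,"rx":0,"ry":0,"rz":0,"jaw":1}
    - {"x":-0.2,"y":-0.1,"z":0,"rx":0,"ry":0,"rz":0,"jaw":1}
    - {"x":-0.2,"y":0,"z":0,"rx":0,"ry":0,"rz":0,"jaw":1}
    - {"x":0,"y":0,"z":0,"rx":0,"ry":0,"rz":0,"jaw":1}

```text
clock: 40.15
tcp_pos: [0.4598, 0.2673, 0.2661]
ee_rot: [179.9, 0.3, 103.5]
ft_force: [0.5, 0.2, 0.0]
opening: 0.0854
```

arm_command:
  motion:
    - {"x":0,"y":0,"z":0,"rx":0,"ry":0,"rz":0,"jaw":1}
    - {"x":0,"y":0,"z":0,"rx":0,"ry":0,"rz":0,"jaw":1}
    - {"x":0,"y":0,"z":0,"rx":0,"ry":0,"rz":0,"jaw":1}

```text
clock: 40.45
tcp_pos: [0.4573, 0.2746, 0.2653]
ee_rot: [180.0, -0.0, 104.1]
ft_force: [-0.3, -0.0, -0.2]
opening: 0.0853
```

```bash
python3 gap.py s22; python3 meas.py last.npz; python3 - <<'E'
from h import *; from bench import capture
c=load("last.npz"); cv2.imwrite("pics/s22f.png",c["pixels"])
t=capture("top"); cv2.imwrite("pics/t22f.png",t["pixels"]); np.savez("topl.npz",**t)
import meas
meas.edges(t,"top")
P=xyz(c);z=P[...,2];ok=c["depth"]>0
for lo,hi in((.062,.0695),(.0715,.08)):
    m=ok&(z>lo)&(z<hi)&(abs(P[...,0]-.4825)<.05)&(abs(P[...,1]-.384)<.05); print(lo,m.sum(),P[m].mean(0) if m.any() else 0, np.percentile(z[m],[5,95]) if m.any() else 0)
E
```

```text
40.5 tcp [0.4573 0.2745 0.2651] bf [-0.0356  0.4379] [-179.9878   -0.0444  104.111 ] f [-0.1677  0.5499  0.1987] f_by 0.5680899737309792 0.085563650447002
0.2315 [-124.0, -90.0, -50.0, -18.0, 22.0, 56.0]
0.222 [-124.0, -120.0, -50.0, -46.0, 22.0, 28.0]
last.npz tops [(457, [-122.1, -91.7], -106.9), (383, [-49.0, -18.9], -34.0), (314, [23.5, 54.4], 38.9)]
last.npz faces [(244, -121.49), (187, -48.25), (174, 25.19)]
top tops [(174, [-120.3, -89.4], -104.9), (174, [-47.1, -15.8], -31.4), (171, [26.3, 56.6], 41.4)]
top faces [(61, -90.08), (50, -16.99), (42, 56.21)]
0.062 203 [0.48175683 0.38347515 0.06548025] [0.0630024  0.06815024]
0.0715 23 [0.48199438 0.37938962 0.07444936] [0.07202801 0.07678017]
```

View pics/s22f.png

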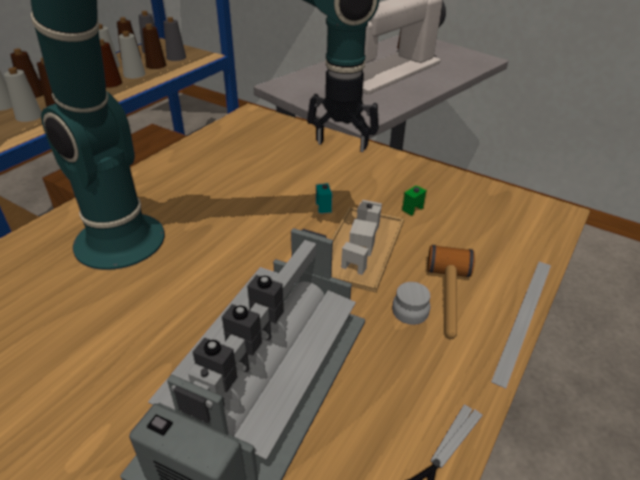

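View pics/t22f.png

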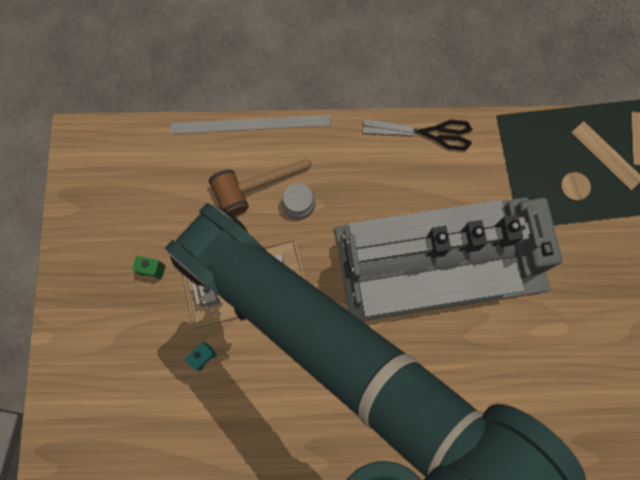

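The scene view shows the gauge upright in the tray at (370,212) and the three holders evenly spaced at (213,350), (240,318) and (266,290). The arm is clear of everything. Handing in.

```bash
python3 -c "
from bench import job_done
print(job_done())"
```

```text
the job is handed in; nothing more can be done
None
```

I set the slitter for equal strips, stood the gauge back in its tray and handed the job in at about 40.5 s of the 72 s. The hand-in reported no verdict.

**What I did**
- **Middle holder:** I put the gauge against the clamped holder and slid the middle holder up until it was nipped. I pushed to about 15 N, of which roughly 6 N is the holder's own drag.
- **Last holder:** I stepped the gauge along to the middle holder, touching it at about 3 N and reading up to about 6 N while setting the gauge down. I then slid the last holder up to about 13.5 N. No movement of the middle holder showed in the arm or camera readings.
- **Gauge:** I lifted it out slowly and set it down close to where it started in the tray.

**Last checks**

| Check | Scene camera | Top camera |
|---|---|---|
| Clamped to middle holder spacing | 73.2 mm | 73.1 mm |
| Middle to last holder spacing | 73.4 mm | 73.2 mm |

- The arm's own readings at the two nips differed by 73.1 mm, which agrees with the cameras.
- The gauge's top face reads about 65.5 mm above the bench, so it stands flat on the tray floor. The fingers are open and the wrist force is near zero.
- The mallet and tin look undisturbed in both views. The two plain gauges look undisturbed in the scene view; the arm hid them in the last top picture. I judged these by eye and did not measure them.
- Lifting the gauge out took up to 10 N more than its weight the first time and about 5 N the second, because the holders still gripped it lightly. The spacings did not change beyond measurement noise.
- No check failed. The two cameras disagree by about 2 mm in absolute position, but not in the spacings.

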